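# Bring the bench magnifier over a scale model

### The job

Pick up the long scale-model building and set it down gently, upright, in the middle of the round work stand. Then swing the magnifier's stiff arm round (the upright handle on its ring is there for that) until the lens is centred over the building, and let go so that it stays there. Leave the other models where they are.

Things in the scene. Friction and masses are not known exactly. Their poses are not given: they have to be found in the camera images.
- building: Loose scale model of a long white building, dark windows, grey roof, on a grey base plate 130 x 66 x 8 mm; about 0.25 kg. The solid house is 112 mm long (x axis), 40 mm wide (y axis), flat walls up to 68 mm; a roof box 80 x 22 mm reaches 78 mm. Grip it across the 40 mm. Origin: centre of its underside, z up. Yaw within 50 degrees of 0; any yaw on the stand is fine.
- stand: Fixed round work stand, plywood disc with a black rubber top, 190 mm across and 30 mm high; origin at the centre of its underside, so its top is 30 mm above it.
- magnifier: Does not move: foot (170 mm disc) and upright post of the bench magnifier. It carries two level arms one after the other on upright pivots: the boom and the lens arm. Origin: centre of the foot's underside, on the bench. The post's top with the boom's pivot reaches 216 mm above the bench.
- post_axis (a point): Point on the boom's upright pivot axis at the top of the post, 200 mm above the bench.
- lens (a point): Centre of the lens (clear disc in a white ring 138 mm across, 18 mm thick), always 180 mm above the bench, 300 mm from the elbow axis on the straight lens arm. The lens arm points counter-clockwise (seen from above) of the boom folded back, by 0.3 rad (stop) to 2.85 rad (stop; pi would be straight), so the elbow always bends the same way. Stiff: friction 0.6 N m, stays where it is left.
- handle (a point): Grip point on the upright black round handle, 22 mm thick, at the ring's far edge: 85 mm beyond the lens centre on the line from elbow axis through lens (385 mm from the elbow axis), 235 mm above the bench. The handle's top is at 261 mm, the bracket at its foot has its top at 186 mm. Moving it sideways (3 to 10 N) turns both pivots; it may turn between the fingers.
- boom (a joint): Angle of the boom about the post, rad: 0 when it points along world -y (robot's right), growing clockwise seen from above, so that at pi/2 it points along -x; range -0.5 to 2.9. The boom is 340 mm long from post_axis to the elbow axis at its end (upright pivot of the lens arm; joint top 228 mm up). Stiff: friction 1.0 N m, no spring, stays where it is left.
- terrace: Bystander: loose stepped grey model of seating tiers with a white back wall, about 108 x 130 x 90 mm; origin at the centre of its underside. Not to be moved.
- tower: Bystander: loose white round model tower, 72 mm across the foot, 104 mm high; origin at the centre of its underside. Not to be moved.
- parts_tray: Bystander: fixed white open tray of grey bars, 160 x 120 x 45 mm; origin at the centre of its underside.
Not all that is in view belongs to the job. Leave any orange look-alike of the building alone. There is more than one size of the stand; the one meant has the size given above.

How it is judged:
By the outcome, as a careful person would: the job done as asked, in the order asked, and still so for the second after the job is handed in, with the robot touching nothing.
It also fails if it takes over 64 s, if anything falls off the work surface, if the arm or the gripper's body presses on something with over 40 N, if the wrist force passes 120 N, or if a joint passes its speed limit or range.

### The arm

A 6-joint arm with a two-finger parallel gripper is mounted at the origin on the work surface. World frame = base frame: x ahead of the robot, y to its left, z up, the work surface at z = 0. Lengths are in m, angles in rad, forces in N, time in s.
With the tool pointing down it reaches from about 0.3 to 0.875 m from the base axis. Payload 4.2 kg.
Tool frame: the origin (TCP) lies on the centre line of the jaws, within the pads' length; the fingertips stand 25 mm ahead of it and the grasp point (between the pads) lies 6 mm ahead of it; x points along the fingers, y is the direction in which the jaws open and shut, and the axes are right-handed (so a half turn about x gives the same grasp; the last joint's range is limited). The gripper opens to 85 mm and grips with 20 to 120 N. Pads are 22 mm wide; open, the fingers measure 114 mm over their backs; the gripper's body (76 mm by 85 mm) begins 54 mm behind the grasp point. The pads swing forward as they close: fully open they stand 13 mm farther back than shut.
Start: joints at [-1.254, 0.32, 1.565, -0, 1.257, -0.02], TCP at [0.19, -0.543, 0.256] pointing down, gripper open.
Joint ranges: [-3.11, 3.11], [-0.84, 2.01], [0.21, 2.61], [-1.34, 4.49], [0.05, 2.63], [-2.56, 2.56]. Speed limits (rad/s): [2.57, 2.57, 3.14, 3.14, 3.14, 3.14].

### API

Orientations are given as a unit quaternion [x, y, z, w].
In Python, from workcell import r, vision gives the robot as it stands. The module is installed in compiled form; this text tells all that it offers.
- The arm moves only by the tool play_rows, never from a script. Its argument "targets" is a list of rows, each an object of numbers: "wx", "wy", "wz": the turn, a rotation vector about the tool's x, y, z in rad; "tx", "ty", "tz": the shift along the tool's x, y, z in mm; "fingers": the opening, from 0 (shut) to 1 (fully open). In form: [{"wx": .., "wy": .., "wz": .., "tx": .., "ty": .., "tz": .., "fingers": ..}, ...]. A call has 1 to 10 rows; each row shifts and turns the commanded pose from where the row before left it, along the tool's axes as they then stand; what a row does not reach is not made up. A row lasts 1/12 s, in which the tool goes at most 41.7 mm and 7.16 degrees, less where a joint would pass 70% of its speed; a pose out of reach is approached as far as the arm can. A call is refused whole if a number of a shift passes 41.7 or a number of a turn 0.125, either way. A call with a gripper value outside its range is refused whole. The fingers move at their own pace and stop on an object; the grip force is fixed at half the most. Time passes only in rows, so rows that do not move let the fingers close. It gives the time, the measured TCP pose, the force and the opening at its end, in the units of the state.
- r.observe(): the state, without advancing time (a new reading comes with each control period).
- vision.get_image(name): name is "scene" or "top"; returns a dict with "color" (384x512x3 uint8, red, green, blue), "fx", "fy", "cx", "cy" (pixels), "R" (3x3) and "t" (3): a world point X has camera coordinates R X + t. Camera axes: x right, y down, z forward; pixel columns grow to the right and rows downward; lengths in m; the calibration is good to about 2 mm. A picture is of the moment at which its call begins. There is no depth.
- r.finish_job(): hands the job in, once; it reports no verdict.
Trained networks look in a picture, given as the dict that the camera call returned (one of the last four; its "shot" number tells which), for a name from the list of things; names that differ only in an ending like _2 or _b are one class to them, and where a whole thing is asked for, a point or a joint stands for the part that bears it (a point fixed in the world has none). Each returns a list of dicts, best first, with "p" (0 to 1); they miss things now and then, are a little off and sometimes report something else, mostly with a low value. They report only what shows in the picture. A call takes as long as a camera call. They do not tell look-alikes from the thing itself.
- vision.masks_of(picture, name): "region" (384x512 bool, what is visible of it) and "rect" ([left, top, right, bottom] in pixels, round what is visible of it).
The state is a dict: "time": time; "q": joint angles; "joint_velocities": joint speeds; "joint_torque": joint torques, N m; "tool_pos": TCP position; "tool_rot": TCP orientation; "contact_force": force on the tool from outside, world axes, zero at the start; "wrist_torque": the same for the moment, N m; "finger_gap": finger opening in m.
Only numpy, scipy, OpenCV 4.12 (cv2) and the standard library are available. Lean on these libraries where they do the work, as an engineer would, in place of code of your own. Each camera call takes 0.05 s, during which the arm holds its last target.

## Working session

There is one attempt and no reset: what is moved stays moved. The work goes in short steps, Python scripts to look and compute and a tool call to move; the robot and the scene stay as the last step left them, time stands still between calls to the robot, and variables do not carry over. Pictures are saved under pics/ and viewed, and the job is handed in when it is done.

Besides the shell and the picture viewer there is one more tool, called after "Request:" in YAML: its name, and indented under it one key for each argument. play_rows: Moves the arm, as the interface text tells. Its arguments: {"type":"object","properties":{"targets":{"type":"array"}},"required":["targets"]}

```bash
mkdir -p pics; ls
python3 - <<'E'
from workcell import r, vision
import cv2, pickle
for n in ["scene","top"]:
    p=vision.get_image(n)
    cv2.imwrite(f"pics/{n}0.png",cv2.resize(p["color"][:,:,::-1],(800,600),interpolation=cv2.INTER_CUBIC))
    pickle.dump(p,open(f"{n}0.pkl","wb"))
    print(n,p["fx"],p["fy"],p["cx"],p["cy"],p["R"],p["t"],p["shot"])
    for k in ["building","stand","magnifier","lens","handle","boom","terrace","tower","parts_tray"]:
        try:
            print(k,[(round(d["p"],2),d["rect"],int(d["region"].sum())) for d in vision.masks_of(p,k)])
        except Exception as e: print(k,e)
print(r.observe())
E
```

```text
pics
scene 465.36084176718697 465.36084176718697 260.84301777023063 196.4565291520838 [[-0.6638976   0.74764655  0.01626731]
 [ 0.42598612  0.39596818 -0.81347712]
 [-0.61463469 -0.53313586 -0.58136938]] [ 0.3280499  -0.14668674  1.77131836] 1
building [(0.92, [251.3, 168.8, 292.3, 201.2], 890), (0.88, [215.6, 182.9, 247.1, 222.4], 821)]
stand [(0.82, [318.5, 199.4, 361.5, 229.4], 1082), (0.75, [280.5, 229.8, 348.7, 279.0], 2741)]
magnifier [(0.76, [70.9, 118.6, 197.8, 237.3], 4150)]
lens [(0.97, [74.2, 114.1, 195.8, 150.0], 1296)]
handle [(0.83, [73.7, 117.1, 196.6, 149.2], 1211)]
boom [(0.9, [71.6, 116.2, 198.3, 175.2], 1944)]
terrace [(0.71, [173.6, 157.3, 218.9, 193.0], 903), (0.24, [280.3, 230.1, 348.8, 281.0], 2945)]
tower [(0.98, [200.1, 235.5, 225.1, 273.9], 857), (0.21, [172.6, 155.6, 216.9, 190.9], 927)]
parts_tray [(0.62, [391.9, 234.4, 451.7, 295.0], 2357)]
top 350.63546558557226 350.63546558557226 256.92291266550797 184.8716880148597 [[ 0.00604602 -0.9998158   0.01821556]
 [-0.98379741 -0.00921119 -0.17904693]
 [ 0.17918174 -0.0168379  -0.98367189]] [0.06292994 0.5564657
[... 640 characters left out ...]
.2, 264.8], 2054)]
{'time': 1.0, 'q': array([-1.25394809e+00,  3.19590362e-01,  1.56450376e+00, -2.29103151e-05,
        1.25739812e+00, -1.99985303e-02]), 'joint_velocities': array([-0.00029422, -0.00080746, -0.00065897,  0.00102317,  0.00060774,
       -0.0009388 ]), 'joint_torque': array([ 4.25874759e-04, -4.15421712e+01, -2.34423870e+01,  1.41399855e-04,
        3.56905257e-04,  1.73719786e-05]), 'tool_pos': array([ 0.19004327, -0.54269653,  0.25634202]), 'tool_rot': array([-0.69709863, -0.11849728,  0.69710337, -0.11856978]), 'contact_force': array([-0.34965693,  0.8865009 ,  0.12947544]), 'wrist_torque': array([-0.00939216,  0.03065892, -0.03159191]), 'finger_gap': 0.08572236457287923}
```

View pics/scene0.png

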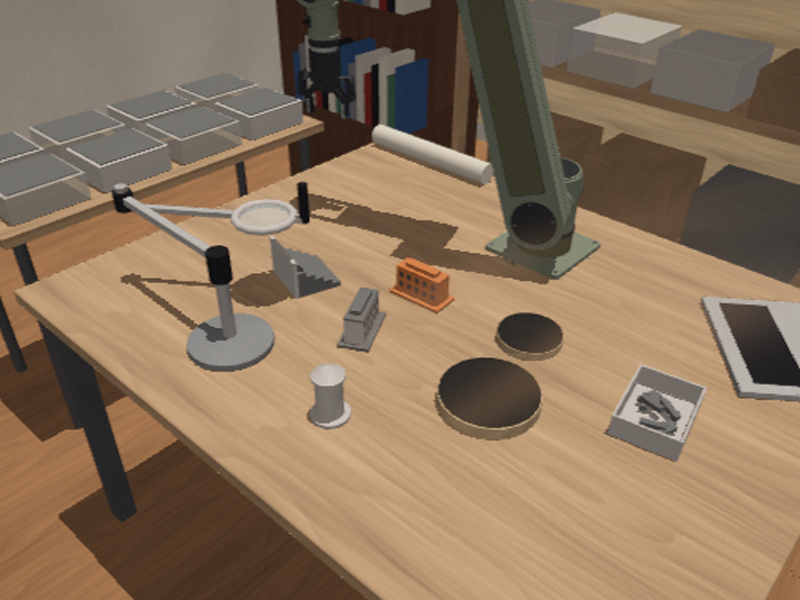

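View pics/top0.png

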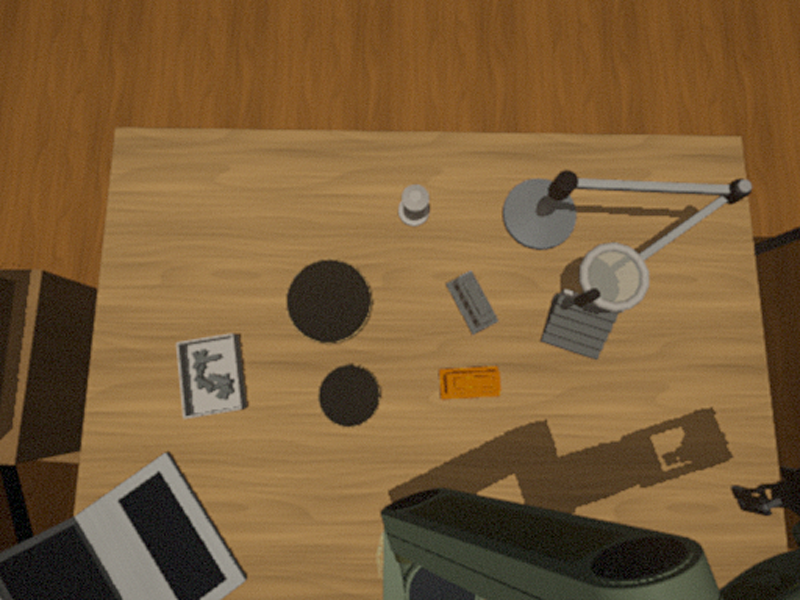

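The white-grey building is at top (470,302) and scene (362,318). The orange one at top (470,382) and scene (423,283) is the look-alike. There are two stands: a large one at top (330,300) and a small one at top (350,395). I'll measure each of them and take an enlarged crop.

```bash
cat > h.py <<'E'
import numpy as np, cv2, pickle
from scipy.optimize import minimize
def proj(p,X):
    X=np.atleast_2d(X); c=X@np.array(p["R"]).T+np.array(p["t"])
    return np.c_[p["fx"]*c[:,0]/c[:,2]+p["cx"],p["fy"]*c[:,1]/c[:,2]+p["cy"]]
def back(p,uv,z):
    R=np.array(p["R"]);t=np.array(p["t"]); C=-R.T@t
    d=R.T@np.array([(uv[0]-p["cx"])/p["fx"],(uv[1]-p["cy"])/p["fy"],1.])
    return C+d*(z-C[2])/d[2]
def box(cx,cy,lx,ly,z0,z1):
    return np.array([[cx+a*lx/2,cy+b*ly/2,z] for a in(-1,1) for b in(-1,1) for z in(z0,z1)])
def cyl(R,z0,z1,n=40):
    a=np.linspace(0,2*np.pi,n,endpoint=False)
    return np.r_[np.c_[R*np.cos(a),R*np.sin(a),0*a+z0],np.c_[R*np.cos(a),R*np.sin(a),0*a+z1]]
BLD=[box(0,0,.13,.066,0,.008),box(0,0,.112,.04,0,.068),box(0,0,.08,.022,.068,.078)]
S=4
def sil(p,parts,x,y,yaw=0,z=0):
    m=np.zeros((384*S,512*S),np.uint8); c,s=np.cos(yaw),np.sin(yaw)
    for P in parts:
        Q=np.c_[c*P[:,0]-s*P[:,1]+x,s*P[:,0]+c*P[:,1]+y,P[:,2]+z]
        h=cv2.convexHull(((proj(p,Q)+.5)*S).astype(np.float32)).round().astype(np.int32)
        cv2.fillConvexPoly(m,h,1)
    return m
def fit(views,parts,x0,yaw=True,z=0,scale=None):
    ms=[(p,cv2.resize(m.astype(np.uint8),(512*S,384*S),interpolation=cv2.INTER_NEAREST)) for p,m in views]
    def cost(v):
        return sum(1-(lambda a:(a&m).sum()/max(1,(a|m).sum()))(sil(p,parts,v[0],v[1],v[2] if yaw else 0,z)) for p,m in ms)
    n=3 if yaw else 2
    st=np.array([.02,.02,.3])[:n]; x0=np.array(x0[:n],float)
    sx=np.r_[[x0],x0+np.diag(st)]
    o=minimize(cost,x0,method="Nelder-Mead",options=dict(initial_simplex=sx,xatol=1e-4,fatol=1e-4))
    return o.x,o.fun/len(ms)
E
python3 - <<'E'
from h import *
from workcell import r,vision
P={n:vision.get_image(n) for n in("scene","top")}
s,t=P["scene"],P["top"]
ctr=lambda d:((d["rect"][0]+d["rect"][2])/2,(d["rect"][1]+d["rect"][3])/2)
M={}
for k in("building","stand","tower","terrace","magnifier","lens","parts_tray"):
    for n in P:
        M[n,k]=vision.masks_of(P[n],k)
        for d in M[n,k]: print(k,n,round(d["p"],2),ctr(d),back(P[n],ctr(d),{"building":.035,"stand":.03,"lens":.18}.get(k,0)).round(3))
pickle.dump((P,M),open("v.pkl","wb"))
big=lambda L,f:[d for d in L if f(d)][0]
bt=big(M["top","building"],lambda d:d["rect"][1]<200); bs=big(M["scene","building"],lambda d:d["rect"][0]<248)
b0=back(t,ctr(bt),.035)
for yw in(-.6,-.3,0,.3,.6): print("bld",fit([(t,bt["region"]),(s,bs["region"])],BLD,[b0[0],b0[1],yw]))
for yw in(-.6,.6): print("bld top",fit([(t,bt["region"])],BLD,[b0[0],b0[1],yw]),"sc",fit([(s,bs["region"])],BLD,[b0[0],b0[1],yw]))
st=max(M["top","stand"],key=lambda d:d["region"].sum()); ss=max(M["scene","stand"],key=lambda d:d["region"].sum())
s0=back(t,ctr(st),.03)
for R in(.085,.095,.105): print("stand",R,fit([(t,st["region"]),(s,ss["region"])],[cyl(R,0,.03)],s0,yaw=False))
c=t["color"][150:290,170:410,::-1]; cv2.imwrite("pics/crop1.png",cv2.resize(c,None,fx=3.2,fy=3.2,interpolation=cv2.INTER_CUBIC))
E
```

```text
building scene 0.9 (272.75, 184.8) [ 0.372 -0.056  0.035]
building scene 0.88 (231.05, 203.75) [ 0.542 -0.083  0.035]
building scene 0.3 (134.55, 175.45) [ 0.65  -0.438  0.035]
building top 0.81 (301.1, 242.8) [ 0.363 -0.082  0.035]
building top 0.66 (302.15, 193.35) [ 0.531 -0.088  0.035]
building top 0.22 (415.4, 160.75) [ 0.65  -0.488  0.035]
stand scene 0.95 (338.6, 214.0) [0.35  0.192 0.03 ]
stand scene 0.64 (311.75, 256.5) [0.561 0.245 0.03 ]
stand top 0.92 (211.05, 194.25) [0.525 0.224 0.03 ]
tower scene 0.77 (212.85, 254.95) [ 0.718  0.017 -0.   ]
tower top 0.84 (264.20000000000005, 132.15) [0.76  0.041 0.   ]
terrace scene 0.68 (195.89999999999998, 172.95) [ 0.462 -0.34   0.   ]
terrace top 0.98 (370.20000000000005, 205.85) [ 0.494 -0.333  0.   ]
terrace top 0.46 (303.55, 194.9) [ 0.531 -0.098  0.   ]
magnifier scene 0.74 (134.2, 177.3) [ 0.629 -0.477  0.   ]
magnifier scene 0.53 (210.64999999999998, 254.5) [0.721 0.011 0.   ]
magnifier top 0.87 (401.65, 153.65) [ 0.685 -0.457  0.   ]
lens scene 0.87 (137.2, 132.95) [ 0.611 -0.443  0.18 ]
lens top 0.89 (418.1, 161.25) [ 0.61
[... 520 characters left out ...]
oat64(0.05718336619527131))
bld (array([ 0.53818347, -0.08908781,  0.47520712]), np.float64(0.055616190140293786))
bld top (array([ 0.53812049, -0.08852205,  0.46412823]), np.float64(0.04014019861470419)) sc (array([ 0.5370801 , -0.09096826,  0.49856912]), np.float64(0.060172553646486215))
bld top (array([ 0.53814888, -0.0883779 ,  0.46283918]), np.float64(0.0399799682831149)) sc (array([ 0.53691725, -0.0908672 ,  0.49663023]), np.float64(0.05755183354238913))
stand 0.085 (array([0.53904229, 0.23192551]), np.float64(0.13911555749441068))
stand 0.095 (array([0.53452691, 0.2288387 ]), np.float64(0.05288431321244452))
stand 0.105 (array([0.52758738, 0.22074772]), np.float64(0.2096690050524031))
```

View pics/crop1.png

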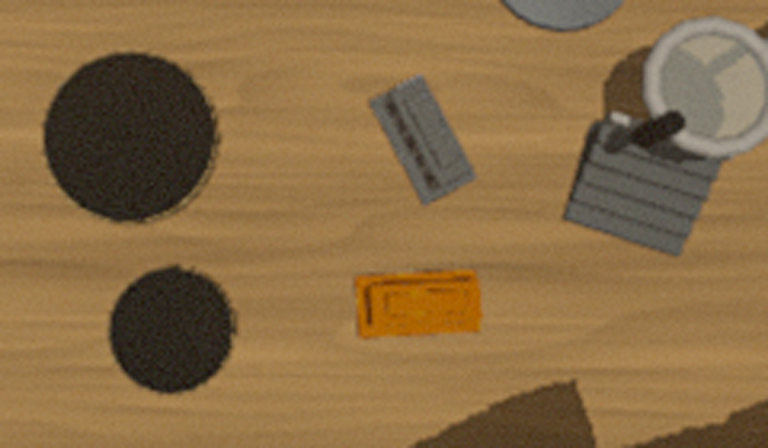

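The large stand fits the 190 mm diameter: overlap error is 5% at R=95 mm and worse at other radii. The grey-white building is the one meant, at (0.538, -0.089) with yaw 0.47, and the orange model is the look-alike. Next I'll refine the stand position and measure the magnifier.

Run:
```python
from h import *
P,M=pickle.load(open("v.pkl","rb")); s,t=P["scene"],P["top"]
# dark rubber top blobs
for n,p in P.items():
    g=p["color"].astype(int)
    d=(g.max(2)<75).astype(np.uint8)
    k,l,st,c=cv2.connectedComponentsWithStats(d)
    for i in range(1,k):
        if 500<st[i,4]<5000:
            cc=cv2.findContours((l==i).astype(np.uint8),cv2.RETR_EXTERNAL,cv2.CHAIN_APPROX_NONE)[0][0][:,0,:].astype(float)
            W=np.array([back(p,q,.03)[:2] for q in cc])
            A=np.c_[2*W,np.ones(len(W))];sol=np.linalg.lstsq(A,(W**2).sum(1),rcond=None)[0]
            print(n,st[i],sol[:2].round(4),"R",np.sqrt(sol[2]+sol[:2]@sol[:2]).round(4))
# magnifier crops
c=s["color"][100:240,60:220,::-1]; cv2.imwrite("pics/ms.png",cv2.resize(c,None,fx=4,fy=4,interpolation=cv2.INTER_CUBIC))
c=t["color"][100:230,310:490,::-1]; cv2.imwrite("pics/mt.png",cv2.resize(c,None,fx=4,fy=4,interpolation=cv2.INTER_CUBIC))
```

```text
scene [ 436  105   76   70 3557] [-0.4691  0.349 ] R 0.2181
scene [ 469  197   43   51 1330] [0.0669 0.5584] R 0.092
scene [319 201  40  24 693] [0.342  0.1829] R 0.0583
scene [   3  206  117  129 2844] [ 1.0063 -0.2212] R 0.1714
scene [ 281  229   51   36 1036] [0.5335 0.1991] R 0.0675
scene [103 341  62  43 593] [1.084  0.1506] R 0.0488
top [ 184  167   53   52 2145] [0.5334 0.2277] R 0.0884
top [   0  173   20  108 1397] [0.4267 0.9111] R 0.1124
top [ 205  233   38   40 1147] [0.3295 0.1778] R 0.0614
top [  76  302   69   82 2616] [0.044  0.5281] R 0.099
```

View pics/ms.png

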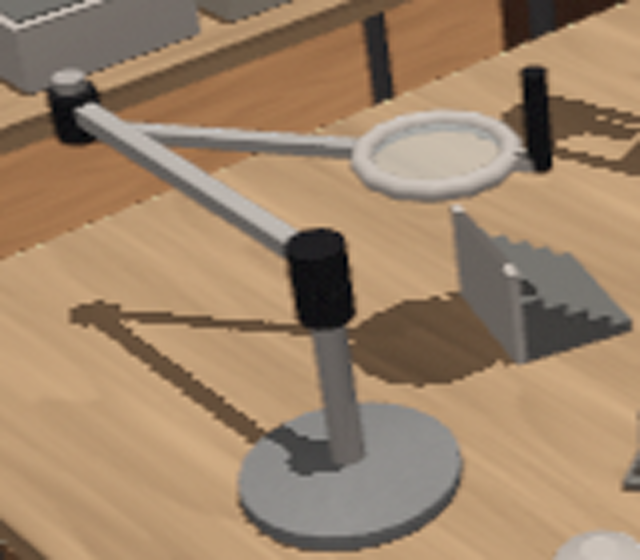

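View pics/mt.png

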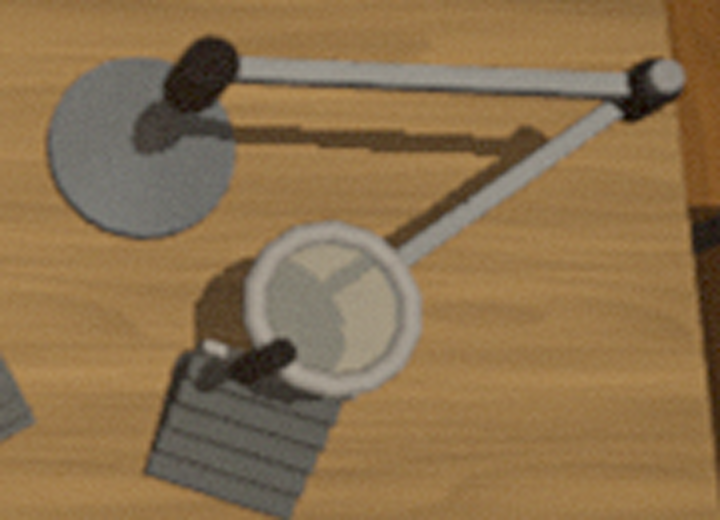

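```bash
cat > m.py <<'E'
from h import *
def linkage(Pst,b,phi):
    # boom dir: angle 0 -> -y, clockwise
    a=-np.pi/2-b; d=np.array([np.cos(a),np.sin(a)]); E=Pst+.34*d
    f=a+np.pi+phi; l=np.array([np.cos(f),np.sin(f)])
    return E,E+.3*l,E+.385*l
def inv(Pst,L,len2=.3):
    v=L-Pst; D=np.hypot(*v); al=np.arccos((.34**2+D*D-len2**2)/(2*.34*D))
    a=np.arctan2(v[1],v[0])+al  # E left of P->L
    E=Pst+.34*np.array([np.cos(a),np.sin(a)])
    b=(-np.pi/2-a)%(2*np.pi); b=b if b<4 else b-2*np.pi
    u=(L-E); phi=(np.arctan2(u[1],u[0])-a-np.pi)%(2*np.pi)
    return b,phi,E,E+(.385/len2)*u
E
python3 - <<'E'
from m import *
from scipy.optimize import least_squares
P,M=pickle.load(open("v.pkl","rb")); s,t=P["scene"],P["top"]
obs=[("post",.216,(139.25,160),(363,114.5)),("elb",.228,(77.5,119.5),(476.25,118.75)),("lens",.18,(169.25,138),(393,177)),("han",.261,(193.25,117.5),(381.25,187.5)),("foot",.012,(147.5,217.5),(345.5,137))]
for n,z,a,b in obs: print(n,back(s,a,z).round(4),back(t,b,z).round(4))
def res(v):
    Pst=v[:2];E,L,H=linkage(Pst,v[2],v[3]); X=[Pst,E,L,H,Pst]
    return np.concatenate([np.r_[proj(s,[*x,z])[0]-a,proj(t,[*x,z])[0]-b] for x,(n,z,a,b) in zip(X,obs)])
o=least_squares(res,[.7,-.27,0.05,.5],loss="soft_l1")
print(o.x.round(4),[x.round(4) for x in linkage(o.x[:2],*o.x[2:])]); print(res(o.x).round(1))
print(inv(o.x[:2],np.array([.534,.2285])))
from workcell import r
from scipy.spatial.transform import Rotation as Rn
print(Rn.from_quat(r.observe()["tool_rot"]).as_matrix().round(3))
E
```

```text
post [ 0.7424 -0.2457  0.216 ] [ 0.7458 -0.2507  0.216 ]
elb [ 0.7363 -0.5772  0.228 ] [ 0.732  -0.5891  0.228 ]
lens [ 0.5611 -0.3402  0.18  ] [ 0.5605 -0.345   0.18  ]
han [ 0.5156 -0.2673  0.261 ] [ 0.5133 -0.2764  0.261 ]
foot [ 0.7464 -0.2439  0.012 ] [ 0.7413 -0.2518  0.012 ]
[ 0.743  -0.2491  0.0318  0.6418] [array([ 0.7322, -0.589 ]), array([ 0.5603, -0.3431]), array([ 0.5116, -0.2734])]
[-0.9 -0.3 -0.5  0.9 -0.8 -1.5 -0.  -0.  -0.4 -0.4 -0.6  0.  -0.3 -1.
 -1.   0.6 -0.1 -1.2 -0.8 -0.5]
(np.float64(2.153591200098486), np.float64(1.9013590052380867), array([ 0.45913016, -0.06200733]), array([0.55521312, 0.31081041]))
[[ 0.     0.33  -0.944]
 [-0.    -0.944 -0.33 ]
 [-1.     0.    -0.   ]]
```

```bash
cat > plan.py <<'E'
import numpy as np
from workcell import r
from scipy.spatial.transform import Rotation as Rn
def cur():
    o=r.observe(); R=Rn.from_quat(o["tool_rot"]).as_matrix()
    return o,np.array(o["tool_pos"]),np.arctan2(R[1,1],R[0,1])
def leg(p,th,q,th2,vmax=38,wmax=.12):
    """shift rows along tool axes, turn wx=-(dth)/n"""
    d=(np.array(q)-p)*1000; dth=(th2-th+np.pi)%(2*np.pi)-np.pi
    n=int(max(np.ceil(np.linalg.norm(d)/vmax),np.ceil(abs(dth)/wmax),1)); 
    out=[]
    for i in range(n):
        a=th+dth*i/n
        y=np.array([np.cos(a),np.sin(a),0]); z=np.array([np.sin(a),-np.cos(a),0])
        w=d/n; out.append(dict(tx=round(-w[2],1),ty=round(w@y,1),tz=round(w@z,1),wx=round(-dth/n,4)))
    return out
def show(wps,**k):
    o,p,th=cur(); print("t",round(o["time"],2),"pos",p.round(4),"th",round(th,3),"gap",round(o["finger_gap"],4),"F",o["contact_force"].round(1),"q",o["q"].round(2))
    R=Rn.from_quat(o["tool_rot"]).as_matrix(); print("toolx",R[:,0].round(4))
    for q,th2,*v in wps:
        rows=leg(p,th,q,th2,**(dict(vmax=v[0]) if v else k)); print(len(rows),"rows"); last=None
        for w in rows:
            if w!=last: print(w)
            last=w
        p,th=np.array(q),th2
E
python3 -c "
from plan import *
b=.472-np.pi/2
o,p,th=cur()
show([(p+[0,0,.03],b,20),((.38,-.15,.286),b),((.538,-.089,.15),b,33),((.538,-.089,.045),b,27)])"
```

```text
t 1.8 pos [ 0.19   -0.5427  0.2564] th -1.234 gap 0.0851 F [ 0.8 -0.9 -0.4] q [-1.25  0.32  1.56  0.    1.26 -0.02]
toolx [ 0.e+00 -1.e-04 -1.e+00]
2 rows
{'tx': np.float64(-15.0), 'ty': np.float64(0.0), 'tz': np.float64(0.0), 'wx': np.float64(-0.0676)}
12 rows
{'tx': np.float64(0.0), 'ty': np.float64(-21.9), 'tz': np.float64(-29.0), 'wx': -0.0}
7 rows
{'tx': np.float64(19.4), 'ty': np.float64(2.5), 'tz': np.float64(-24.1), 'wx': -0.0}
4 rows
{'tx': np.float64(26.2), 'ty': np.float64(0.0), 'tz': np.float64(0.0), 'wx': -0.0}
```

Request:
play_rows:
  targets:
    - {"wx":-0.0676,"wy":0,"wz":0,"tx":-15,"ty":0,"tz":0,"fingers":1}
    - {"wx":-0.0676,"wy":0,"wz":0,"tx":-15,"ty":0,"tz":0,"fingers":1}
    - {"wx":0,"wy":0,"wz":0,"tx":0,"ty":-22,"tz":-29,"fingers":1}
    - {"wx":0,"wy":0,"wz":0,"tx":0,"ty":-22,"tz":-29,"fingers":1}
    - {"wx":0,"wy":0,"wz":0,"tx":0,"ty":-22,"tz":-29,"fingers":1}
    - {"wx":0,"wy":0,"wz":0,"tx":0,"ty":-22,"tz":-29,"fingers":1}
    - {"wx":0,"wy":0,"wz":0,"tx":0,"ty":-22,"tz":-29,"fingers":1}
    - {"wx":0,"wy":0,"wz":0,"tx":0,"ty":-22,"tz":-29,"fingers":1}
    - {"wx":0,"wy":0,"wz":0,"tx":0,"ty":-22,"tz":-29,"fingers":1}
    - {"wx":0,"wy":0,"wz":0,"tx":0,"ty":-22,"tz":-29,"fingers":1}

```text
time: 2.63
tool_pos: [0.317, -0.2788, 0.2865]
tool_rot: [0.688, 0.165, -0.687, 0.165]
contact_force: [0.7, 0.3, 0.7]
finger_gap: 0.0854
```

Request:
play_rows:
  targets:
    - {"wx":0,"wy":0,"wz":0,"tx":0,"ty":-22,"tz":-29,"fingers":1}
    - {"wx":0,"wy":0,"wz":0,"tx":0,"ty":-22,"tz":-29,"fingers":1}
    - {"wx":0,"wy":0,"wz":0,"tx":0,"ty":-22,"tz":-29,"fingers":1}
    - {"wx":0,"wy":0,"wz":0,"tx":0,"ty":-22,"tz":-29,"fingers":1}
    - {"wx":0,"wy":0,"wz":0,"tx":10,"ty":2.5,"tz":-24,"fingers":1}
    - {"wx":0,"wy":0,"wz":0,"tx":10,"ty":2.5,"tz":-24,"fingers":1}
    - {"wx":0,"wy":0,"wz":0,"tx":10,"ty":2.5,"tz":-24,"fingers":1}
    - {"wx":0,"wy":0,"wz":0,"tx":10,"ty":2.5,"tz":-24,"fingers":1}
    - {"wx":0,"wy":0,"wz":0,"tx":10,"ty":2.5,"tz":-24,"fingers":1}
    - {"wx":0,"wy":0,"wz":0,"tx":10,"ty":2.5,"tz":-24,"fingers":1}

```text
time: 3.47
tool_pos: [0.5161, -0.0966, 0.2259]
tool_rot: [0.688, 0.165, -0.687, 0.166]
contact_force: [0.5, -0.9, 0.0]
finger_gap: 0.0854
```

```bash
python3 -c "
from plan import *
b=.472-np.pi/2
show([((.538,-.089,.12),b,27),((.538,-.089,.045),b,27)])"
```

```text
t 3.47 pos [ 0.5161 -0.0966  0.2259] th -1.098 gap 0.0854 F [ 0.5 -0.9  0. ] q [-0.21  0.26  1.73 -0.    1.15  0.89]
toolx [ 2.e-04 -2.e-04 -1.e+00]
5 rows
{'tx': np.float64(21.2), 'ty': np.float64(0.6), 'tz': np.float64(-4.6), 'wx': np.float64(0.0001)}
3 rows
{'tx': np.float64(25.0), 'ty': np.float64(0.0), 'tz': np.float64(0.0), 'wx': -0.0}
```

Request:
play_rows:
  targets:
    - {"wx":0,"wy":0,"wz":0,"tx":20,"ty":0.6,"tz":-4.6,"fingers":1}
    - {"wx":0,"wy":0,"wz":0,"tx":20,"ty":0.6,"tz":-4.6,"fingers":1}
    - {"wx":0,"wy":0,"wz":0,"tx":20,"ty":0.6,"tz":-4.6,"fingers":1}
    - {"wx":0,"wy":0,"wz":0,"tx":20,"ty":0.6,"tz":-4.6,"fingers":1}
    - {"wx":0,"wy":0,"wz":0,"tx":20,"ty":0.6,"tz":-4.6,"fingers":1}
    - {"wx":0,"wy":0,"wz":0,"tx":0,"ty":0,"tz":0,"fingers":1}

```text
time: 3.97
tool_pos: [0.5352, -0.0888, 0.1228]
tool_rot: [-0.685, -0.166, 0.69, -0.164]
contact_force: [-0.3, 0.6, -0.3]
finger_gap: 0.0855
```

```bash
python3 -c "
from plan import *
b=.472-np.pi/2
show([((.538,-.089,.045),b,22)])
from workcell import vision
import cv2
a=vision.get_image('scene')['color'][130:260,150:330,::-1];cv2.imwrite('pics/a.png',cv2.resize(a,None,fx=4,fy=4))"
```

```text
t 3.97 pos [ 0.5352 -0.0888  0.1228] th -1.098 gap 0.0855 F [-0.3  0.6 -0.3] q [-0.19  0.39  1.82  0.    0.93  0.91]
toolx [-0.0069  0.0013 -1.    ]
4 rows
{'tx': np.float64(19.4), 'ty': np.float64(0.4), 'tz': np.float64(-0.6), 'wx': np.float64(0.0001)}
```

View pics/a.png

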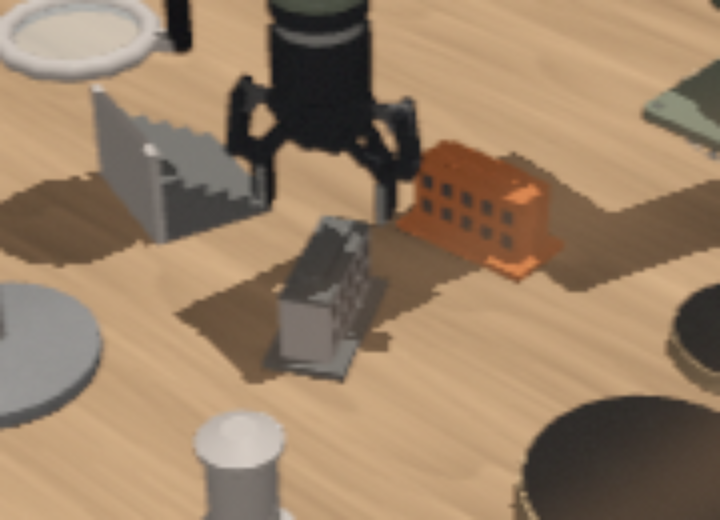

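The picture shows the open jaws straddling the white-grey building across its short side, crop (320,200), clear of the orange model. Next I'll go down and close.

Request:
play_rows:
  targets:
    - {"wx":0,"wy":0,"wz":0,"tx":20,"ty":0,"tz":0,"fingers":1}
    - {"wx":0,"wy":0,"wz":0,"tx":20,"ty":0,"tz":0,"fingers":1}
    - {"wx":0,"wy":0,"wz":0,"tx":19,"ty":0,"tz":0,"fingers":1}
    - {"wx":0,"wy":0,"wz":0,"tx":16,"ty":0,"tz":0,"fingers":1}
    - {"wx":0,"wy":0,"wz":0,"tx":0,"ty":0,"tz":0,"fingers":1}
    - {"wx":0,"wy":0,"wz":0,"tx":0,"ty":0,"tz":0,"fingers":1}

```text
time: 4.52
tool_pos: [0.5372, -0.0897, 0.0522]
tool_rot: [0.688, 0.165, -0.687, 0.165]
contact_force: [-1.1, 0.0, 0.8]
finger_gap: 0.0852
```

Request:
play_rows:
  targets:
    - {"fingers":0.55,"wx":0,"wy":0,"wz":0,"tx":0,"ty":0,"tz":0}
    - {"fingers":0.5,"wx":0,"wy":0,"wz":0,"tx":0,"ty":0,"tz":0}
    - {"fingers":0.4,"wx":0,"wy":0,"wz":0,"tx":0,"ty":0,"tz":0}
    - {"fingers":0.2,"wx":0,"wy":0,"wz":0,"tx":0,"ty":0,"tz":0}
    - {"fingers":0,"wx":0,"wy":0,"wz":0,"tx":0,"ty":0,"tz":0}
    - {"fingers":0,"wx":0,"wy":0,"wz":0,"tx":0,"ty":0,"tz":0}
    - {"fingers":0,"wx":0,"wy":0,"wz":0,"tx":0,"ty":0,"tz":0}

```text
time: 5.1
tool_pos: [0.5376, -0.0896, 0.0525]
tool_rot: [0.688, 0.165, -0.687, 0.166]
contact_force: [-0.3, 0.3, 6.6]
finger_gap: 0.0392
```

```bash
python3 -c "
from plan import *
b=.472-np.pi/2
o,p,th=cur()
show([(p+[0,0,.09],b,15),((.534,.228,.135),b),((.534,.228,.0775),b,10)])"
```

```text
t 5.1 pos [ 0.5376 -0.0896  0.0525] th -1.099 gap 0.0392 F [-0.3  0.3  6.6] q [-0.19  0.48  1.9   0.    0.76  0.91]
toolx [ 2.1e-03 -4.0e-04 -1.0e+00]
6 rows
{'tx': np.float64(-15.0), 'ty': np.float64(0.0), 'tz': np.float64(0.0), 'wx': np.float64(-0.0)}
9 rows
{'tx': np.float64(0.8), 'ty': np.float64(-31.6), 'tz': np.float64(-15.7), 'wx': -0.0}
6 rows
{'tx': np.float64(9.6), 'ty': np.float64(0.0), 'tz': np.float64(0.0), 'wx': -0.0}
```

Request:
play_rows:
  targets:
    - {"fingers":0,"wx":0,"wy":0,"wz":0,"tx":-8,"ty":0,"tz":0}
    - {"fingers":0,"wx":0,"wy":0,"wz":0,"tx":-15,"ty":0,"tz":0}
    - {"fingers":0,"wx":0,"wy":0,"wz":0,"tx":-20,"ty":0,"tz":0}
    - {"fingers":0,"wx":0,"wy":0,"wz":0,"tx":-20,"ty":0,"tz":0}
    - {"fingers":0,"wx":0,"wy":0,"wz":0,"tx":-20,"ty":0,"tz":0}
    - {"fingers":0,"wx":0,"wy":0,"wz":0,"tx":-10,"ty":-12,"tz":-6}
    - {"fingers":0,"wx":0,"wy":0,"wz":0,"tx":0,"ty":-24,"tz":-12}
    - {"fingers":0,"wx":0,"wy":0,"wz":0,"tx":0,"ty":-31,"tz":-15.5}
    - {"fingers":0,"wx":0,"wy":0,"wz":0,"tx":0,"ty":-31,"tz":-15.5}
    - {"fingers":0,"wx":0,"wy":0,"wz":0,"tx":0,"ty":-31,"tz":-15.5}

```text
time: 5.93
tool_pos: [0.5346, 0.0566, 0.1441]
tool_rot: [-0.687, -0.165, 0.688, -0.165]
contact_force: [0.8, 0.3, -3.7]
finger_gap: 0.0396
```

Request:
play_rows:
  targets:
    - {"fingers":0,"wx":0,"wy":0,"wz":0,"tx":0,"ty":-31,"tz":-15.5}
    - {"fingers":0,"wx":0,"wy":0,"wz":0,"tx":0,"ty":-31,"tz":-15.5}
    - {"fingers":0,"wx":0,"wy":0,"wz":0,"tx":0,"ty":-31,"tz":-15.5}
    - {"fingers":0,"wx":0,"wy":0,"wz":0,"tx":0,"ty":-31,"tz":-15.5}
    - {"fingers":0,"wx":0,"wy":0,"wz":0,"tx":0,"ty":-20,"tz":-10}
    - {"fingers":0,"wx":0,"wy":0,"wz":0,"tx":0,"ty":-10,"tz":-5}
    - {"fingers":0,"wx":0,"wy":0,"wz":0,"tx":0,"ty":0,"tz":0}
    - {"fingers":0,"wx":0,"wy":0,"wz":0,"tx":0,"ty":0,"tz":0}

```text
time: 6.6
tool_pos: [0.5334, 0.227, 0.1438]
tool_rot: [-0.687, -0.165, 0.688, -0.166]
contact_force: [0.6, -1.1, -2.3]
finger_gap: 0.0393
```

```bash
python3 -c "
from plan import *
b=.472-np.pi/2
o,p,th=cur()
show([((.534,.228,.135),b),((.534,.228,.083),b,10)])
from workcell import vision
import cv2
from h import *
P={n:vision.get_image(n) for n in('scene','top')}
for n,sl in (('scene',np.s_[150:300,180:380]),('top',np.s_[130:260,150:330])):
    a=P[n]['color'][sl][:,:,::-1];cv2.imwrite('pics/b_%s.png'%n,cv2.resize(a,None,fx=4,fy=4))
"
```

```text
t 6.6 pos [0.5334 0.227  0.1438] th -1.097 gap 0.0393 F [ 0.6 -1.1 -2.3] q [ 0.38  0.42  1.71 -0.    1.01  1.48]
toolx [-0.0014 -0.0013 -1.    ]
1 rows
{'tx': np.float64(8.8), 'ty': np.float64(-0.6), 'tz': np.float64(-0.9), 'wx': np.float64(0.0014)}
6 rows
{'tx': np.float64(8.7), 'ty': np.float64(0.0), 'tz': np.float64(0.0), 'wx': -0.0}
```

View pics/b_scene.png

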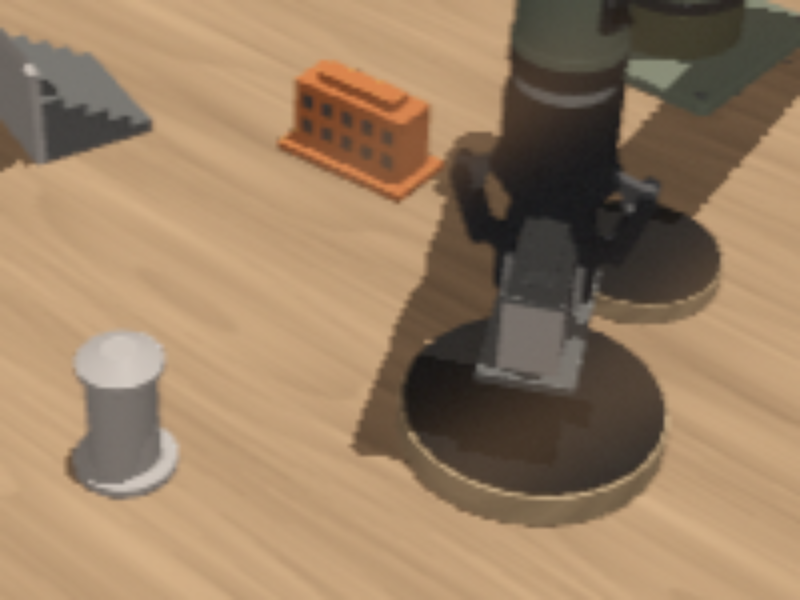

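View pics/b_top.png

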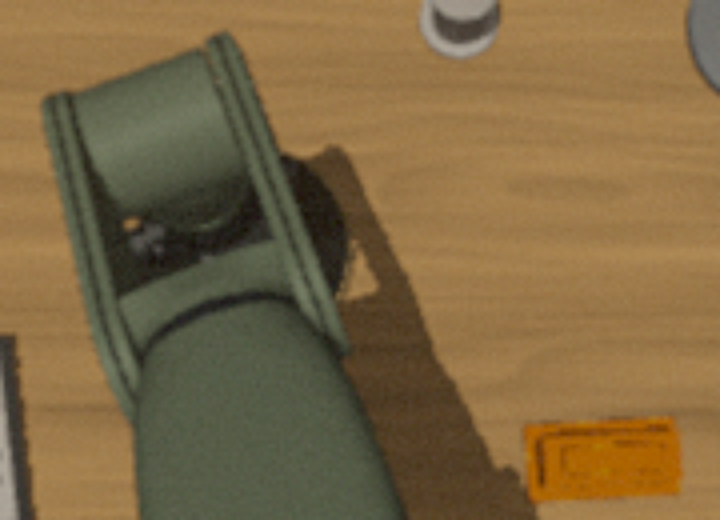

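The building is held upright over the large stand. The scene crop shows it at (540,320), above the disc centre.

Request:
play_rows:
  targets:
    - {"fingers":0,"wx":0,"wy":0,"wz":0,"tx":10,"ty":-0.6,"tz":-0.6}
    - {"fingers":0,"wx":0,"wy":0,"wz":0,"tx":14,"ty":0,"tz":0}
    - {"fingers":0,"wx":0,"wy":0,"wz":0,"tx":14,"ty":0,"tz":0}
    - {"fingers":0,"wx":0,"wy":0,"wz":0,"tx":10,"ty":0,"tz":0}
    - {"fingers":0,"wx":0,"wy":0,"wz":0,"tx":5,"ty":0,"tz":0}
    - {"fingers":0,"wx":0,"wy":0,"wz":0,"tx":3,"ty":0,"tz":0}
    - {"fingers":0,"wx":0,"wy":0,"wz":0,"tx":1,"ty":0,"tz":0}
    - {"fingers":0,"wx":0,"wy":0,"wz":0,"tx":0,"ty":0,"tz":0}
    - {"fingers":0,"wx":0,"wy":0,"wz":0,"tx":0,"ty":0,"tz":0}

```text
time: 7.45
tool_pos: [0.5349, 0.2279, 0.0878]
tool_rot: [0.688, 0.165, -0.687, 0.165]
contact_force: [-0.1, -0.3, -3.2]
finger_gap: 0.0396
```

Request:
play_rows:
  targets:
    - {"fingers":0,"wx":0,"wy":0,"wz":0,"tx":1.5,"ty":0,"tz":0}
    - {"fingers":0,"wx":0,"wy":0,"wz":0,"tx":1.5,"ty":0,"tz":0}
    - {"fingers":0,"wx":0,"wy":0,"wz":0,"tx":1,"ty":0,"tz":0}
    - {"fingers":0,"wx":0,"wy":0,"wz":0,"tx":0,"ty":0,"tz":0}
    - {"fingers":0,"wx":0,"wy":0,"wz":0,"tx":0,"ty":0,"tz":0}

```text
time: 7.87
tool_pos: [0.5344, 0.2278, 0.0832]
tool_rot: [-0.687, -0.165, 0.688, -0.165]
contact_force: [0.4, 0.6, -3.1]
finger_gap: 0.0394
```

Request:
play_rows:
  targets:
    - {"fingers":0,"wx":0,"wy":0,"wz":0,"tx":0.5,"ty":0,"tz":0}
    - {"fingers":0,"wx":0,"wy":0,"wz":0,"tx":0,"ty":0,"tz":0}
    - {"fingers":0,"wx":0,"wy":0,"wz":0,"tx":0,"ty":0,"tz":0}

```text
time: 8.12
tool_pos: [0.5345, 0.2277, 0.0828]
tool_rot: [-0.688, -0.165, 0.688, -0.165]
contact_force: [-0.5, 0.9, -2.3]
finger_gap: 0.0393
```

Request:
play_rows:
  targets:
    - {"fingers":0,"wx":0,"wy":0,"wz":0,"tx":0.5,"ty":0,"tz":0}
    - {"fingers":0,"wx":0,"wy":0,"wz":0,"tx":0,"ty":0,"tz":0}
    - {"fingers":0,"wx":0,"wy":0,"wz":0,"tx":0,"ty":0,"tz":0}

```text
time: 8.37
tool_pos: [0.5345, 0.2278, 0.0825]
tool_rot: [0.688, 0.165, -0.687, 0.165]
contact_force: [-1.2, 0.9, 0.4]
finger_gap: 0.0396
```

Request:
play_rows:
  targets:
    - {"fingers":0,"wx":0,"wy":0,"wz":0,"tx":0.5,"ty":0,"tz":0}
    - {"fingers":0,"wx":0,"wy":0,"wz":0,"tx":0,"ty":0,"tz":0}

```text
time: 8.53
tool_pos: [0.5345, 0.2278, 0.0825]
tool_rot: [0.688, 0.165, -0.687, 0.165]
contact_force: [-2.4, -0.4, 4.5]
finger_gap: 0.0393
```

It's in contact with the stand (+4.5 N). Now I'll release gently.

Request:
play_rows:
  targets:
    - {"fingers":0.5,"wx":0,"wy":0,"wz":0,"tx":0,"ty":0,"tz":0}
    - {"fingers":0.6,"wx":0,"wy":0,"wz":0,"tx":0,"ty":0,"tz":0}
    - {"fingers":0.7,"wx":0,"wy":0,"wz":0,"tx":0,"ty":0,"tz":0}
    - {"fingers":0.9,"wx":0,"wy":0,"wz":0,"tx":0,"ty":0,"tz":0}
    - {"fingers":1,"wx":0,"wy":0,"wz":0,"tx":0,"ty":0,"tz":0}
    - {"fingers":1,"wx":0,"wy":0,"wz":0,"tx":0,"ty":0,"tz":0}

```text
time: 9.03
tool_pos: [0.5345, 0.2278, 0.0816]
tool_rot: [-0.687, -0.165, 0.688, -0.165]
contact_force: [1.1, -0.9, 0.6]
finger_gap: 0.0854
```

```bash
python3 -c "
from plan import *
o,p,th=cur()
H=np.array([.5116,-.2734])
# lens arm dir angle
a=np.arctan2(-.2734+.589,.5116-.7322); print('armdir',a, 'perp',a-np.pi/2,a+np.pi/2)
for t in (-1.097,-.6,0): pass
show([(p+[0,0,.25],th,30),((*H,.335),th),((*H,.235),th,25)])"
```

```text
armdir 2.1808414691966194 perp 0.6100451424017228 3.751637795991516
t 9.03 pos [0.5345 0.2278 0.0816] th -1.099 gap 0.0854 F [ 1.1 -0.9  0.6] q [ 0.38  0.49  1.78 -0.    0.87  1.48]
toolx [-0.e+00 -1.e-04 -1.e+00]
9 rows
{'tx': np.float64(-27.8), 'ty': np.float64(0.0), 'tz': np.float64(0.0), 'wx': np.float64(-0.0)}
14 rows
{'tx': np.float64(-0.2), 'ty': np.float64(31.1), 'tz': np.float64(17.7), 'wx': np.float64(-0.0)}
5 rows
{'tx': np.float64(20.0), 'ty': np.float64(0.0), 'tz': np.float64(0.0), 'wx': np.float64(-0.0)}
```

Request:
play_rows:
  targets:
    - {"fingers":1,"wx":0,"wy":0,"wz":0,"tx":-15,"ty":0,"tz":0}
    - {"fingers":1,"wx":0,"wy":0,"wz":0,"tx":-28,"ty":0,"tz":0}
    - {"fingers":1,"wx":0,"wy":0,"wz":0,"tx":-30,"ty":0,"tz":0}
    - {"fingers":1,"wx":0,"wy":0,"wz":0,"tx":-30,"ty":0,"tz":0}
    - {"fingers":1,"wx":0,"wy":0,"wz":0,"tx":-30,"ty":0,"tz":0}
    - {"fingers":1,"wx":0,"wy":0,"wz":0,"tx":-30,"ty":0,"tz":0}
    - {"fingers":1,"wx":0,"wy":0,"wz":0,"tx":-30,"ty":10,"tz":6}
    - {"fingers":1,"wx":0,"wy":0,"wz":0,"tx":-30,"ty":20,"tz":11}
    - {"fingers":1,"wx":0,"wy":0,"wz":0,"tx":-25,"ty":25,"tz":14}
    - {"fingers":1,"wx":0,"wy":0,"wz":0,"tx":-5,"ty":31,"tz":17.5}

```text
time: 9.87
tool_pos: [0.5319, 0.1295, 0.3397]
tool_rot: [0.691, 0.166, -0.684, 0.166]
contact_force: [1.2, -0.6, 0.0]
finger_gap: 0.0851
```

```bash
python3 -c "
from plan import *
show([((.5116,-.2734,.335),-.6)])"
```

```text
t 9.87 pos [0.5319 0.1295 0.3397] th -1.096 gap 0.0851 F [ 1.2 -0.6  0. ] q [0.22 0.23 1.48 0.   1.42 1.31]
toolx [ 0.009   0.0024 -1.    ]
11 rows
{'tx': np.float64(0.4), 'ty': np.float64(31.7), 'tz': np.float64(18.4), 'wx': np.float64(-0.0451)}
{'tx': np.float64(0.4), 'ty': np.float64(30.9), 'tz': np.float64(19.8), 'wx': np.float64(-0.0451)}
{'tx': np.float64(0.4), 'ty': np.float64(30.0), 'tz': np.float64(21.2), 'wx': np.float64(-0.0451)}
{'tx': np.float64(0.4), 'ty': np.float64(29.0), 'tz': np.float64(22.5), 'wx': np.float64(-0.0451)}
{'tx': np.float64(0.4), 'ty': np.float64(27.9), 'tz': np.float64(23.8), 'wx': np.float64(-0.0451)}
{'tx': np.float64(0.4), 'ty': np.float64(26.8), 'tz': np.float64(25.0), 'wx': np.float64(-0.0451)}
{'tx': np.float64(0.4), 'ty': np.float64(25.7), 'tz': np.float64(26.2), 'wx': np.float64(-0.0451)}
{'tx': np.float64(0.4), 'ty': np.float64(24.5), 'tz': np.float64(27.3), 'wx': np.float64(-0.0451)}
{'tx': np.float64(0.4), 'ty': np.float64(23.2), 'tz': np.float64(28.4), 'wx': np.float64(-0.0451)}
{'tx': np.float64(0.4), 'ty': np.float64(21.9), 'tz': np.float64(29.4), 'wx': np.float64(-0.0451)}
{'tx': np.float64(0.4), 'ty': np.float64(20.6), 'tz': np.float64(30.4), 'wx': np.float64(-0.0451)}
```

Request:
play_rows:
  targets:
    - {"fingers":1,"wx":-0.045,"wy":0,"wz":0,"tx":0,"ty":31.5,"tz":18.5}
    - {"fingers":1,"wx":-0.045,"wy":0,"wz":0,"tx":0,"ty":31,"tz":20}
    - {"fingers":1,"wx":-0.045,"wy":0,"wz":0,"tx":0,"ty":30,"tz":21}
    - {"fingers":1,"wx":-0.045,"wy":0,"wz":0,"tx":0,"ty":29,"tz":22.5}
    - {"fingers":1,"wx":-0.045,"wy":0,"wz":0,"tx":0,"ty":28,"tz":24}
    - {"fingers":1,"wx":-0.045,"wy":0,"wz":0,"tx":0,"ty":27,"tz":25}
    - {"fingers":1,"wx":-0.045,"wy":0,"wz":0,"tx":0,"ty":26,"tz":26}
    - {"fingers":1,"wx":-0.045,"wy":0,"wz":0,"tx":0,"ty":24.5,"tz":27.5}
    - {"fingers":1,"wx":-0.045,"wy":0,"wz":0,"tx":0,"ty":18,"tz":22}
    - {"fingers":1,"wx":-0.045,"wy":0,"wz":0,"tx":0,"ty":8,"tz":10}

```text
time: 10.7
tool_pos: [0.5125, -0.2092, 0.3345]
tool_rot: [-0.633, -0.314, 0.634, -0.315]
contact_force: [0.0, 0.7, -0.4]
finger_gap: 0.0855
```

Request:
play_rows:
  targets:
    - {"fingers":1,"wx":-0.045,"wy":0,"wz":0,"tx":0,"ty":4,"tz":5}
    - {"fingers":1,"wx":0,"wy":0,"wz":0,"tx":0,"ty":0,"tz":0}

```text
time: 10.87
tool_pos: [0.513, -0.2138, 0.3344]
tool_rot: [-0.626, -0.328, 0.627, -0.328]
contact_force: [0.1, 0.7, -0.2]
finger_gap: 0.0856
```

Run:
```python
from plan import *
from h import *
from workcell import vision
show([((.5116,-.2734,.335),-.6),((.5116,-.2734,.235),-.6,25)])
P={n:vision.get_image(n) for n in('scene','top')}
s,t=P["scene"],P["top"]
pickle.dump(P,open("c.pkl","wb"))
V=[]
for n in P:
    for d in vision.masks_of(P[n],"building"):
        print(n,round(d["p"],2),np.round(d["rect"],1))
        rc=d["rect"];u=proj(P[n],[.534,.228,.065])[0]
        if rc[0]<u[0]<rc[2] and rc[1]<u[1]<rc[3] and rc[2]-rc[0]<70: V.append((P[n],d["region"]))
if V: print(fit(V,BLD,[.534,.228,.47],z=.03), [fit([v],BLD,[.534,.228,.47],z=.03) for v in V])
cv2.imwrite("pics/c_scene.png",cv2.resize(s["color"][80:300,100:380,::-1],None,fx=2.7,fy=2.7,interpolation=cv2.INTER_CUBIC))
cv2.imwrite("pics/c_top.png",cv2.resize(t["color"][100:280,150:420,::-1],None,fx=2.9,fy=2.9,interpolation=cv2.INTER_CUBIC))
```

```text
t 10.87 pos [ 0.513  -0.2138  0.3344] th -0.606 gap 0.0856 F [ 0.1  0.7 -0.2] q [-0.42  0.25  1.47 -0.    1.42  0.19]
toolx [-4.e-04 -3.e-04 -1.e+00]
2 rows
{'tx': np.float64(-0.3), 'ty': np.float64(16.4), 'tz': np.float64(24.9), 'wx': np.float64(-0.0028)}
{'tx': np.float64(-0.3), 'ty': np.float64(16.3), 'tz': np.float64(25.0), 'wx': np.float64(-0.0028)}
5 rows
{'tx': np.float64(20.0), 'ty': np.float64(0.0), 'tz': np.float64(0.0), 'wx': -0.0}
scene 0.81 [294.7 217.4 326.4 262.6]
scene 0.64 [251.4 168.6 291.9 201.4]
scene 0.61 [199.6 234.6 225.2 273.3]
top 0.97 [282.4 234.2 319.2 252.6]
top 0.55 [194.5 171.4 225.4 216.3]
top 0.21 [353.5 108.7 479.7 201.5]
(array([0.53556765, 0.22821314, 0.49228484]), np.float64(0.05712164710149992)) [(array([0.53493734, 0.22730559, 0.47195187]), np.float64(0.03960219151977129)), (array([0.53659724, 0.22941965, 0.4993624 ]), np.float64(0.06296863662017249))]
```

View pics/c_scene.png

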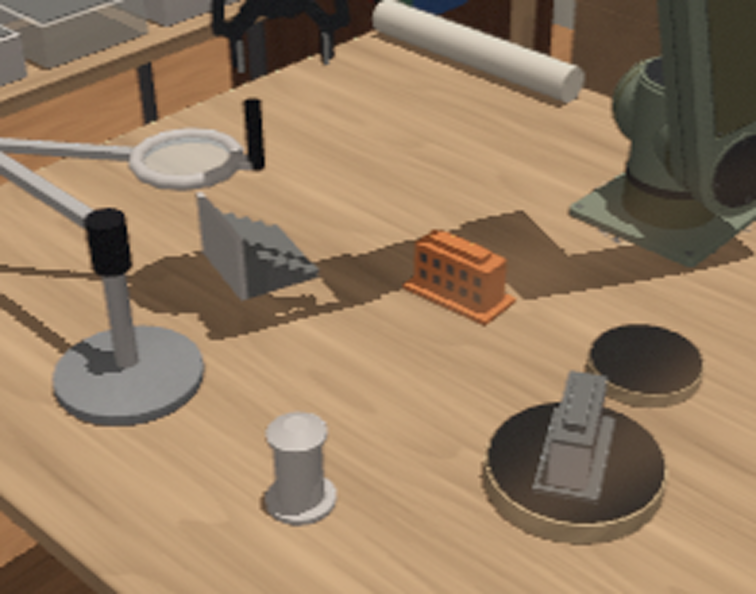

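View pics/c_top.png

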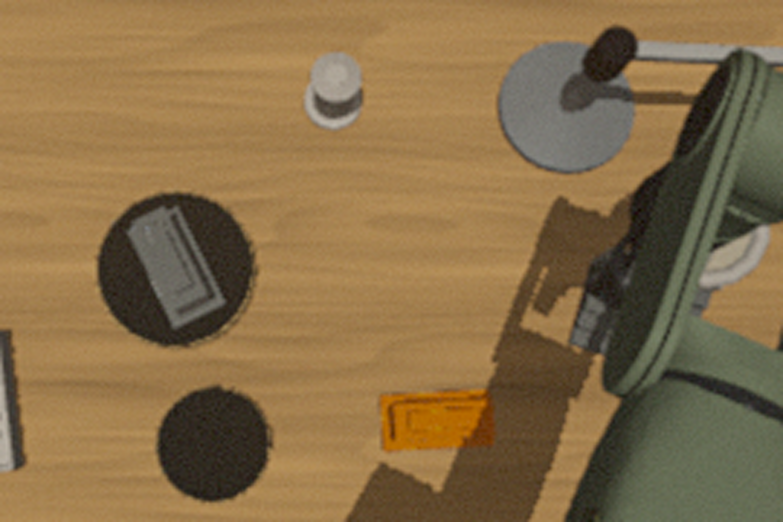

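The building stands upright in the middle of the large stand. It is at scene crop (575,440) and top crop (175,268), and the fit gives (0.535, 0.228) against a stand centre of (0.534, 0.228). Next I'll go above the handle.

Request:
play_rows:
  targets:
    - {"fingers":1,"wx":0,"wy":0,"wz":0,"tx":0,"ty":12,"tz":18}
    - {"fingers":1,"wx":0,"wy":0,"wz":0,"tx":0,"ty":12,"tz":18}
    - {"fingers":1,"wx":0,"wy":0,"wz":0,"tx":0,"ty":8,"tz":12}
    - {"fingers":1,"wx":0,"wy":0,"wz":0,"tx":0,"ty":0,"tz":0}
    - {"fingers":1,"wx":0,"wy":0,"wz":0,"tx":0,"ty":0,"tz":0}

```text
time: 11.48
tool_pos: [0.5124, -0.2696, 0.3346]
tool_rot: [0.626, 0.329, -0.626, 0.328]
contact_force: [-0.0, 0.7, -0.5]
finger_gap: 0.0855
```

Run:
```python
from plan import *
from h import *
from workcell import vision
show([((.5116,-.2734,.335),-.6),((.5116,-.2734,.235),-.6,25)])
s=vision.get_image("scene")
cv2.imwrite("pics/d_scene.png",cv2.resize(s["color"][50:170,120:280,::-1],None,fx=4.5,fy=4.5,interpolation=cv2.INTER_CUBIC))
o,p,th=cur()
# where the jaw centre line at z=.235/.261 shows
print([(proj(s,[p[0],p[1],z])[0]-[120,50])*4.5 for z in(.19,.235,.261,.31)])
```

```text
t 11.48 pos [ 0.5124 -0.2696  0.3346] th -0.605 gap 0.0855 F [-0.   0.7 -0.5] q [-0.5   0.29  1.41  0.    1.44  0.1 ]
toolx [-3.e-04  9.e-04 -1.e+00]
1 rows
{'tx': np.float64(-0.4), 'ty': np.float64(1.6), 'tz': np.float64(3.6), 'wx': np.float64(-0.0047)}
5 rows
{'tx': np.float64(20.0), 'ty': np.float64(0.0), 'tz': np.float64(0.0), 'wx': -0.0}
[array([338.21643675, 392.57671124]), array([333.97933288, 335.4219972 ]), array([331.46144691, 301.45798391]), array([326.57045294, 235.48288149])]
```

View pics/d_scene.png

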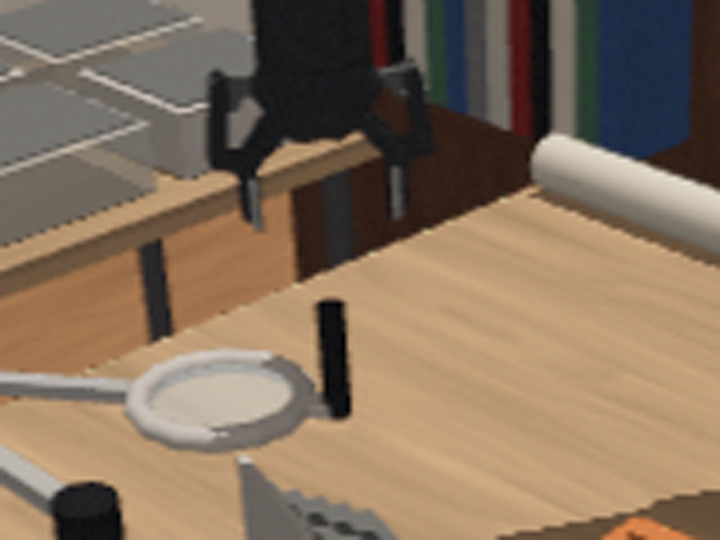

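The handle top at crop (331,303) agrees with the projected jaw line (331,301). I'll go down and close.

Request:
play_rows:
  targets:
    - {"fingers":1,"wx":0,"wy":0,"wz":0,"tx":12,"ty":1,"tz":1.5}
    - {"fingers":1,"wx":0,"wy":0,"wz":0,"tx":20,"ty":0,"tz":0}
    - {"fingers":1,"wx":0,"wy":0,"wz":0,"tx":20,"ty":0,"tz":0}
    - {"fingers":1,"wx":0,"wy":0,"wz":0,"tx":20,"ty":0,"tz":0}
    - {"fingers":1,"wx":0,"wy":0,"wz":0,"tx":14,"ty":0,"tz":0}
    - {"fingers":1,"wx":0,"wy":0,"wz":0,"tx":8,"ty":0,"tz":0}
    - {"fingers":1,"wx":0,"wy":0,"wz":0,"tx":0,"ty":0,"tz":0}
    - {"fingers":1,"wx":0,"wy":0,"wz":0,"tx":0,"ty":0,"tz":0}

```text
time: 12.2
tool_pos: [0.5126, -0.2711, 0.2412]
tool_rot: [0.626, 0.329, -0.626, 0.329]
contact_force: [0.0, 1.1, 1.1]
finger_gap: 0.0852
```

Request:
play_rows:
  targets:
    - {"fingers":0.5,"wx":0,"wy":0,"wz":0,"tx":0,"ty":0,"tz":0}
    - {"fingers":0.4,"wx":0,"wy":0,"wz":0,"tx":0,"ty":0,"tz":0}
    - {"fingers":0.3,"wx":0,"wy":0,"wz":0,"tx":0,"ty":0,"tz":0}
    - {"fingers":0.2,"wx":0,"wy":0,"wz":0,"tx":0,"ty":0,"tz":0}
    - {"fingers":0,"wx":0,"wy":0,"wz":0,"tx":0,"ty":0,"tz":0}
    - {"fingers":0,"wx":0,"wy":0,"wz":0,"tx":0,"ty":0,"tz":0}
    - {"fingers":0,"wx":0,"wy":0,"wz":0,"tx":0,"ty":0,"tz":0}
    - {"fingers":0,"wx":0,"wy":0,"wz":0,"tx":0,"ty":0,"tz":0}

```text
time: 12.87
tool_pos: [0.5126, -0.2719, 0.2414]
tool_rot: [0.626, 0.328, -0.626, 0.329]
contact_force: [0.5, -0.2, 3.1]
finger_gap: 0.0207
```

Run:
```python
from plan import *
from m import *
o,p,th=cur()
Pst=np.array([.743,-.2491]); L=np.array([.535,.228])
b,phi,E,H1=inv(Pst,L); print(b,phi,E,H1)
for f in np.linspace(0,1,6):
    H=p[:2]+f*(H1-p[:2]); b_,ph,E_,_=inv(Pst,H,.385); L_=E_+.3/.385*(H-E_); print(H.round(3),round(b_,2),round(ph,2),E_.round(3),L_.round(3))
show([((H1[0],H1[1],p[2]),th-.87,22)])
```

```text
2.1527844091717583 1.8965693279483151 [ 0.4589737  -0.06220682] [0.55654079 0.31022527]
[ 0.513 -0.272] 0.04 0.64 [ 0.731 -0.589] [ 0.561 -0.342]
[ 0.521 -0.155] 0.55 0.67 [ 0.564 -0.538] [ 0.531 -0.24 ]
[ 0.53  -0.039] 1.06 0.84 [ 0.446 -0.415] [ 0.512 -0.122]
[0.539 0.077] 1.47 1.11 [ 0.405 -0.283] [ 0.509 -0.002]
[0.548 0.194] 1.82 1.46 [ 0.413 -0.167] [0.518 0.114]
[0.557 0.31 ] 2.15 1.9 [ 0.459 -0.062] [0.535 0.228]
t 12.87 pos [ 0.5126 -0.2719  0.2414] th -0.604 gap 0.0207 F [ 0.5 -0.2  3.1] q [-0.51  0.34  1.58 -0.    1.23  0.1 ]
toolx [ 1.2e-03 -8.0e-04 -1.0e+00]
27 rows
{'tx': np.float64(-0.0), 'ty': np.float64(-10.9), 'tz': np.float64(-18.7), 'wx': np.float64(0.0322)}
{'tx': np.float64(-0.0), 'ty': np.float64(-11.5), 'tz': np.float64(-18.3), 'wx': np.float64(0.0322)}
{'tx': np.float64(-0.0), 'ty': np.float64(-12.1), 'tz': np.float64(-17.9), 'wx': np.float64(0.0322)}
{'tx': np.float64(-0.0), 'ty': np.float64(-12.7), 'tz': np.float64(-17.5), 'wx': np.float64(0.0322)}
{'tx': np.float64(-0.0), 'ty': np.float64(-13.2), 'tz': np.float64(-17.1), 'wx': np.float64(0.0322)}
{'tx': np
[... 1503 characters left out ...]

{'tx': np.float64(-0.0), 'ty': np.float64(-19.9), 'tz': np.float64(-8.4), 'wx': np.float64(0.0322)}
{'tx': np.float64(-0.0), 'ty': np.float64(-20.2), 'tz': np.float64(-7.7), 'wx': np.float64(0.0322)}
{'tx': np.float64(-0.0), 'ty': np.float64(-20.4), 'tz': np.float64(-7.1), 'wx': np.float64(0.0322)}
{'tx': np.float64(-0.0), 'ty': np.float64(-20.6), 'tz': np.float64(-6.4), 'wx': np.float64(0.0322)}
{'tx': np.float64(-0.0), 'ty': np.float64(-20.8), 'tz': np.float64(-5.7), 'wx': np.float64(0.0322)}
{'tx': np.float64(-0.0), 'ty': np.float64(-21.0), 'tz': np.float64(-5.1), 'wx': np.float64(0.0322)}
{'tx': np.float64(-0.0), 'ty': np.float64(-21.2), 'tz': np.float64(-4.4), 'wx': np.float64(0.0322)}
```

```bash
cat > follow.py <<'E'
from plan import *
from m import *
import sys
def go(n,H1,step=16):
    Pst=np.array([.743,-.2491]); o,p,th=cur()
    print("t",o["time"],p.round(4),"th",round(th,3),"gap",round(o["finger_gap"],4),"F",o["contact_force"].round(1),"T",o["wrist_torque"].round(2),"q",o["q"].round(2))
    arm=lambda H:(lambda E:np.arctan2(H[1]-E[1],H[0]-E[0]))(inv(Pst,H,.385)[2])
    H=p[:2].copy(); a0=arm(H)
    for i in range(n):
        d=H1-H; D=np.hypot(*d); st=d*min(1,(step/1000)/D) if D>0 else d
        H2=H+st; dth=arm(H2)-arm(H)
        y=np.array([np.cos(th),np.sin(th)]); z=np.array([np.sin(th),-np.cos(th)]); w=st*1000
        print("ty %.1f tz %.1f wx %.3f"%(w@y,w@z,-dth)); H=H2; th+=dth
    print("end",H,"remaining",np.hypot(*(H1-H)))
E
python3 -c "
from follow import *
go(10,np.array([.5565,.3102]))"
```

```text
t 12.8667 [ 0.5126 -0.2719  0.2414] th -0.604 gap 0.0207 F [ 0.5 -0.2  3.1] T [-0.08  0.04  0.01] q [-0.51  0.34  1.58 -0.    1.23  0.1 ]
ty -8.1 tz -13.8 wx 0.070
ty -9.0 tz -13.2 wx 0.070
ty -9.9 tz -12.5 wx 0.070
ty -10.8 tz -11.8 wx 0.069
ty -11.6 tz -11.0 wx 0.068
ty -12.3 tz -10.2 wx 0.065
ty -12.9 tz -9.4 wx 0.062
ty -13.5 tz -8.6 wx 0.059
ty -14.0 tz -7.8 wx 0.055
ty -14.4 tz -7.0 wx 0.051
end [ 0.5246628  -0.11231955] remaining 0.42371733380138493
```

Request:
play_rows:
  targets:
    - {"fingers":0,"wx":0.035,"wy":0,"wz":0,"tx":0,"ty":-4,"tz":-7}
    - {"fingers":0,"wx":0.035,"wy":0,"wz":0,"tx":0,"ty":-4.3,"tz":-6.8}
    - {"fingers":0,"wx":0.07,"wy":0,"wz":0,"tx":0,"ty":-9,"tz":-13.2}
    - {"fingers":0,"wx":0.07,"wy":0,"wz":0,"tx":0,"ty":-10,"tz":-12.5}
    - {"fingers":0,"wx":0.07,"wy":0,"wz":0,"tx":0,"ty":-11,"tz":-12}
    - {"fingers":0,"wx":0.07,"wy":0,"wz":0,"tx":0,"ty":-11.5,"tz":-11}

```text
time: 13.37
tool_pos: [0.5198, -0.1927, 0.2414]
tool_rot: [0.675, 0.212, -0.673, 0.216]
contact_force: [5.2, -5.9, 0.6]
finger_gap: 0.0208
```

```bash
python3 -c "
from follow import *
go(10,np.array([.5565,.3102]))"
```

```text
t 13.3667 [ 0.5198 -0.1927  0.2414] th -0.957 gap 0.0208 F [ 5.2 -5.9  0.6] T [-0.63 -0.31  0.22] q [-0.37  0.29  1.64 -0.    1.2   0.58]
ty -12.4 tz -10.1 wx 0.066
ty -13.0 tz -9.3 wx 0.063
ty -13.6 tz -8.5 wx 0.059
ty -14.0 tz -7.7 wx 0.056
ty -14.4 tz -6.9 wx 0.052
ty -14.8 tz -6.1 wx 0.047
ty -15.1 tz -5.4 wx 0.043
ty -15.3 tz -4.8 wx 0.039
ty -15.5 tz -4.2 wx 0.035
ty -15.6 tz -3.6 wx 0.031
end [ 0.5314285  -0.03308594] remaining 0.3442002548334799
```

Forces are around 8 N, as expected. I'll carry on.

Request:
play_rows:
  targets:
    - {"fingers":0,"wx":0.066,"wy":0,"wz":0,"tx":0,"ty":-12.4,"tz":-10}
    - {"fingers":0,"wx":0.063,"wy":0,"wz":0,"tx":0,"ty":-13,"tz":-9.3}
    - {"fingers":0,"wx":0.059,"wy":0,"wz":0,"tx":0,"ty":-13.6,"tz":-8.5}
    - {"fingers":0,"wx":0.056,"wy":0,"wz":0,"tx":0,"ty":-14,"tz":-7.7}
    - {"fingers":0,"wx":0.052,"wy":0,"wz":0,"tx":0,"ty":-14.4,"tz":-7}
    - {"fingers":0,"wx":0.047,"wy":0,"wz":0,"tx":0,"ty":-14.8,"tz":-6}
    - {"fingers":0,"wx":0.043,"wy":0,"wz":0,"tx":0,"ty":-15,"tz":-5.4}
    - {"fingers":0,"wx":0.039,"wy":0,"wz":0,"tx":0,"ty":-15.3,"tz":-4.8}
    - {"fingers":0,"wx":0.035,"wy":0,"wz":0,"tx":0,"ty":-15.5,"tz":-4.2}
    - {"fingers":0,"wx":0.031,"wy":0,"wz":0,"tx":0,"ty":-15.6,"tz":-3.6}

```text
time: 14.2
tool_pos: [0.5302, -0.033, 0.2414]
tool_rot: [0.706, 0.043, -0.705, 0.046]
contact_force: [1.0, -6.5, 1.3]
finger_gap: 0.0209
```

```bash
python3 -c "
from follow import *
go(10,np.array([.5565,.3102]))
from workcell import vision
import cv2
for n in ('scene','top'): cv2.imwrite('pics/e_%s.png'%n,vision.get_image(n)['color'][:,:,::-1])
"
```

```text
t 14.2 [ 0.5302 -0.033   0.2414] th -1.446 gap 0.0209 F [ 1.  -6.5  1.3] T [-0.72 -0.04  0.27] q [-0.08  0.26  1.69 -0.    1.19  1.37]
ty -15.7 tz -3.2 wx 0.028
ty -15.8 tz -2.8 wx 0.024
ty -15.8 tz -2.4 wx 0.021
ty -15.9 tz -2.1 wx 0.018
ty -15.9 tz -1.8 wx 0.015
ty -15.9 tz -1.6 wx 0.012
ty -15.9 tz -1.4 wx 0.009
ty -16.0 tz -1.2 wx 0.007
ty -16.0 tz -1.1 wx 0.004
ty -16.0 tz -1.0 wx 0.002
end [0.54243909 0.12654902] remaining 0.18418846499159403
```

View pics/e_scene.png

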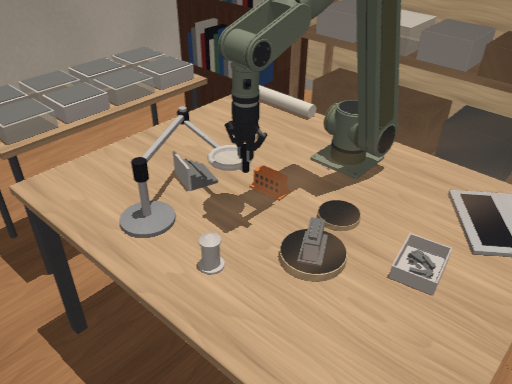

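The lens follows the gripper, at scene (228,157), and nothing else has moved. I'll carry on.

Request:
play_rows:
  targets:
    - {"fingers":0,"wx":0.028,"wy":0,"wz":0,"tx":0,"ty":-15.7,"tz":-3.2}
    - {"fingers":0,"wx":0.024,"wy":0,"wz":0,"tx":0,"ty":-15.8,"tz":-2.8}
    - {"fingers":0,"wx":0.021,"wy":0,"wz":0,"tx":0,"ty":-15.8,"tz":-2.4}
    - {"fingers":0,"wx":0.018,"wy":0,"wz":0,"tx":0,"ty":-15.9,"tz":-2}
    - {"fingers":0,"wx":0.015,"wy":0,"wz":0,"tx":0,"ty":-15.9,"tz":-1.8}
    - {"fingers":0,"wx":0.012,"wy":0,"wz":0,"tx":0,"ty":-15.9,"tz":-1.6}
    - {"fingers":0,"wx":0.009,"wy":0,"wz":0,"tx":0,"ty":-16,"tz":-1.4}
    - {"fingers":0,"wx":0.007,"wy":0,"wz":0,"tx":0,"ty":-16,"tz":-1.2}
    - {"fingers":0,"wx":0.004,"wy":0,"wz":0,"tx":0,"ty":-16,"tz":-1}
    - {"fingers":0,"wx":0.002,"wy":0,"wz":0,"tx":0,"ty":-16,"tz":-1}

```text
time: 15.13
tool_pos: [0.5421, 0.1262, 0.2413]
tool_rot: [0.707, -0.006, -0.707, -0.003]
contact_force: [1.2, -5.5, 4.8]
finger_gap: 0.0207
```

```bash
python3 -c "
from follow import *
go(13,np.array([.5565,.3102]))
"
```

```text
t 15.1333 [0.5421 0.1262 0.2413] th -1.584 gap 0.0207 F [ 1.2 -5.5  4.8] T [-0.68  0.    0.16] q [ 0.21  0.3   1.63 -0.    1.21  1.8 ]
ty -16.0 tz -1.0 wx 0.000
ty -16.0 tz -1.0 wx -0.002
ty -16.0 tz -1.1 wx -0.004
ty -16.0 tz -1.1 wx -0.006
ty -16.0 tz -1.2 wx -0.007
ty -15.9 tz -1.3 wx -0.009
ty -15.9 tz -1.5 wx -0.011
ty -15.9 tz -1.6 wx -0.013
ty -15.9 tz -1.9 wx -0.015
ty -15.9 tz -2.1 wx -0.017
ty -15.8 tz -2.4 wx -0.019
ty -8.4 tz -1.4 wx -0.011
ty 0.0 tz 0.0 wx -0.000
end [0.5565 0.3102] remaining 0.0
```

Request:
play_rows:
  targets:
    - {"fingers":0,"wx":0,"wy":0,"wz":0,"tx":0,"ty":-16,"tz":-1}
    - {"fingers":0,"wx":-0.002,"wy":0,"wz":0,"tx":0,"ty":-16,"tz":-1}
    - {"fingers":0,"wx":-0.004,"wy":0,"wz":0,"tx":0,"ty":-16,"tz":-1}
    - {"fingers":0,"wx":-0.006,"wy":0,"wz":0,"tx":0,"ty":-16,"tz":-1}
    - {"fingers":0,"wx":-0.007,"wy":0,"wz":0,"tx":0,"ty":-16,"tz":-1.2}
    - {"fingers":0,"wx":-0.009,"wy":0,"wz":0,"tx":0,"ty":-16,"tz":-1.3}
    - {"fingers":0,"wx":-0.011,"wy":0,"wz":0,"tx":0,"ty":-16,"tz":-1.5}
    - {"fingers":0,"wx":-0.013,"wy":0,"wz":0,"tx":0,"ty":-16,"tz":-1.6}
    - {"fingers":0,"wx":-0.015,"wy":0,"wz":0,"tx":0,"ty":-16,"tz":-1.9}
    - {"fingers":0,"wx":-0.017,"wy":0,"wz":0,"tx":0,"ty":-12,"tz":-1.6}

```text
time: 15.97
tool_pos: [0.5543, 0.2824, 0.2412]
tool_rot: [0.707, 0.024, -0.707, 0.026]
contact_force: [0.4, -6.7, 5.3]
finger_gap: 0.0204
```

Request:
play_rows:
  targets:
    - {"fingers":0,"wx":-0.01,"wy":0,"wz":0,"tx":0,"ty":-8,"tz":-1}
    - {"fingers":0,"wx":-0.01,"wy":0,"wz":0,"tx":0,"ty":-4,"tz":-0.5}
    - {"fingers":0,"wx":0,"wy":0,"wz":0,"tx":0,"ty":0,"tz":0}
    - {"fingers":0,"wx":0,"wy":0,"wz":0,"tx":0,"ty":0,"tz":0}

```text
time: 16.3
tool_pos: [0.5548, 0.2952, 0.2413]
tool_rot: [0.707, 0.032, -0.706, 0.032]
contact_force: [1.0, -0.3, 4.3]
finger_gap: 0.0208
```

```bash
python3 -c "
from follow import *
go(1,np.array([.5565,.3102]))
from workcell import vision
import cv2,pickle
for n in ('scene','top'):
    p=vision.get_image(n); pickle.dump(p,open('f_%s.pkl'%n,'wb'))
    c=p['color'][100:300,180:440] if n=='scene' else p['color'][110:290,130:370]
    cv2.imwrite('pics/f_%s.png'%n,cv2.resize(c[:,:,::-1],None,fx=3,fy=3,interpolation=cv2.INTER_CUBIC))
"
```

```text
t 16.3 [0.5548 0.2952 0.2413] th -1.481 gap 0.0208 F [ 1.  -0.3  4.3] T [-0.33 -0.03 -0.09] q [ 0.47  0.41  1.46 -0.    1.27  1.95]
ty -14.8 tz -3.1 wx -0.018
end [0.5565 0.3102] remaining 0.0
```

View pics/f_scene.png

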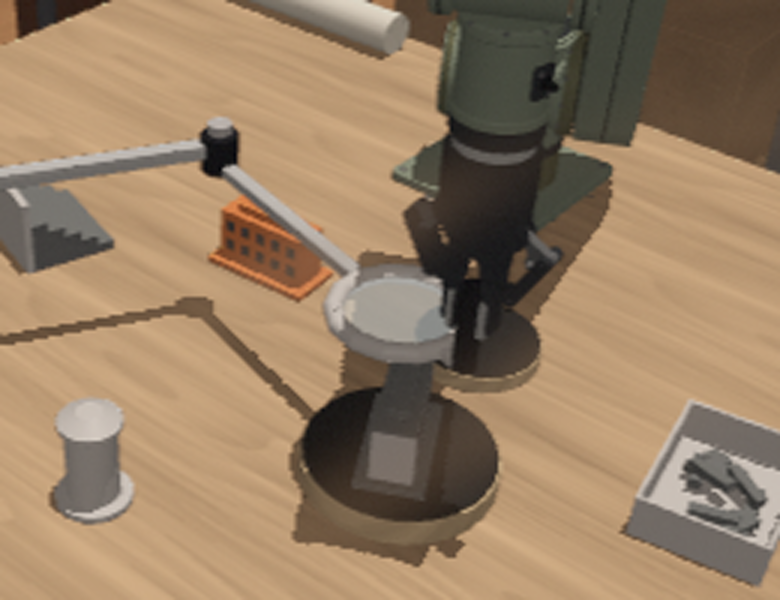

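View pics/f_top.png

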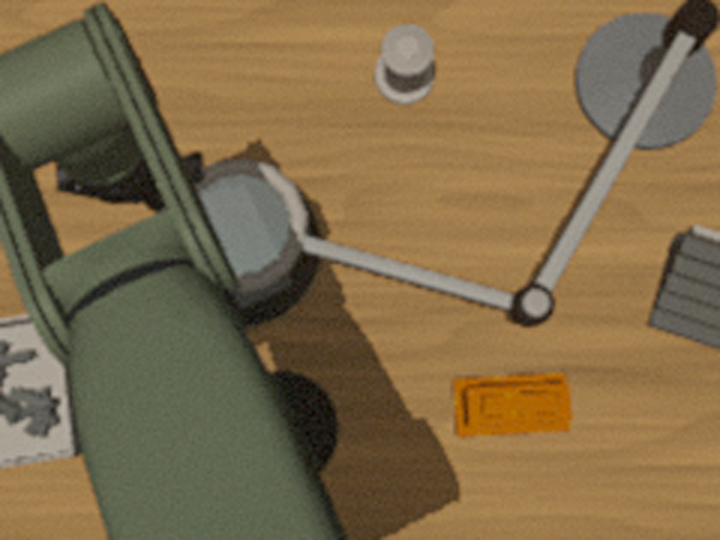

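It needs 15 mm more; everything else is undisturbed.

Request:
play_rows:
  targets:
    - {"fingers":0,"wx":-0.006,"wy":0,"wz":0,"tx":0,"ty":-5,"tz":-1}
    - {"fingers":0,"wx":-0.006,"wy":0,"wz":0,"tx":0,"ty":-5,"tz":-1}
    - {"fingers":0,"wx":-0.006,"wy":0,"wz":0,"tx":0,"ty":-5,"tz":-1}
    - {"fingers":0,"wx":0,"wy":0,"wz":0,"tx":0,"ty":0,"tz":0}
    - {"fingers":0,"wx":0,"wy":0,"wz":0,"tx":0,"ty":0,"tz":0}
    - {"fingers":0,"wx":0,"wy":0,"wz":0,"tx":0,"ty":0,"tz":0}

```text
time: 16.9
tool_pos: [0.5563, 0.3106, 0.2412]
tool_rot: [0.706, 0.038, -0.706, 0.038]
contact_force: [0.4, -2.1, 5.3]
finger_gap: 0.0206
```

Request:
play_rows:
  targets:
    - {"fingers":0.3,"wx":0,"wy":0,"wz":0,"tx":0,"ty":0,"tz":0}
    - {"fingers":0.5,"wx":0,"wy":0,"wz":0,"tx":0,"ty":0,"tz":0}
    - {"fingers":0.8,"wx":0,"wy":0,"wz":0,"tx":0,"ty":0,"tz":0}
    - {"fingers":1,"wx":0,"wy":0,"wz":0,"tx":0,"ty":0,"tz":0}
    - {"fingers":1,"wx":0,"wy":0,"wz":0,"tx":0,"ty":0,"tz":0}
    - {"fingers":1,"wx":0,"wy":0,"wz":0,"tx":0,"ty":0,"tz":0}

```text
time: 17.4
tool_pos: [0.5558, 0.3113, 0.2405]
tool_rot: [-0.706, -0.038, 0.706, -0.038]
contact_force: [-0.2, -0.0, 0.8]
finger_gap: 0.0836
```

```bash
python3 -c "
from follow import *
go(1,np.array([.5565,.3102]))
from workcell import vision
import cv2,pickle
for n in ('scene',):
    p=vision.get_image(n)
    c=p['color'][130:270,230:400]
    cv2.imwrite('pics/g_%s.png'%n,cv2.resize(c[:,:,::-1],None,fx=4,fy=4,interpolation=cv2.INTER_CUBIC))
"
```

```text
t 17.4 [0.5558 0.3113 0.2405] th -1.463 gap 0.0836 F [-0.2 -0.   0.8] T [ 0.02 -0.01  0.04] q [0.49 0.43 1.44 0.   1.28 1.96]
ty 1.2 tz -0.6 wx 0.003
end [0.5565 0.3102] remaining 0.0
```

View pics/g_scene.png

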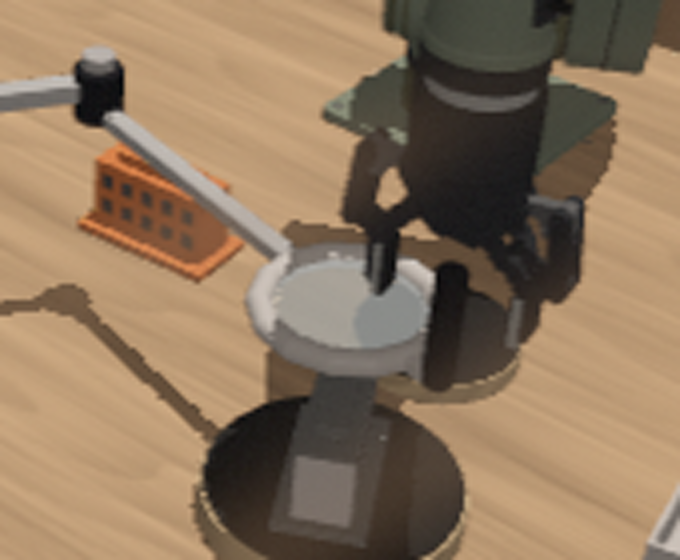

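The handle is free between the open fingers. I'll retreat straight up, then swing away for a clear view.

Request:
play_rows:
  targets:
    - {"fingers":1,"wx":0,"wy":0,"wz":0,"tx":-10,"ty":0,"tz":0}
    - {"fingers":1,"wx":0,"wy":0,"wz":0,"tx":-20,"ty":0,"tz":0}
    - {"fingers":1,"wx":0,"wy":0,"wz":0,"tx":-25,"ty":0,"tz":0}
    - {"fingers":1,"wx":0,"wy":0,"wz":0,"tx":-25,"ty":0,"tz":0}
    - {"fingers":1,"wx":0,"wy":0,"wz":0,"tx":-25,"ty":0,"tz":0}
    - {"fingers":1,"wx":0,"wy":0,"wz":0,"tx":-20,"ty":0,"tz":0}
    - {"fingers":1,"wx":0,"wy":0,"wz":0,"tx":0,"ty":10,"tz":5}
    - {"fingers":1,"wx":0,"wy":0,"wz":0,"tx":0,"ty":30,"tz":15}
    - {"fingers":1,"wx":0,"wy":0,"wz":0,"tx":0,"ty":36,"tz":19}
    - {"fingers":1,"wx":0,"wy":0,"wz":0,"tx":0,"ty":36,"tz":19}

```text
time: 18.28
tool_pos: [0.5092, 0.1924, 0.3652]
tool_rot: [-0.706, -0.038, 0.706, -0.039]
contact_force: [1.1, -0.7, 0.1]
finger_gap: 0.0854
```

Request:
play_rows:
  targets:
    - {"fingers":1,"wx":0,"wy":0,"wz":0,"tx":0,"ty":36,"tz":19}
    - {"fingers":1,"wx":0,"wy":0,"wz":0,"tx":0,"ty":36,"tz":19}
    - {"fingers":1,"wx":0,"wy":0,"wz":0,"tx":0,"ty":36,"tz":19}
    - {"fingers":1,"wx":0,"wy":0,"wz":0,"tx":0,"ty":36,"tz":19}
    - {"fingers":1,"wx":0,"wy":0,"wz":0,"tx":0,"ty":36,"tz":19}
    - {"fingers":1,"wx":0,"wy":0,"wz":0,"tx":0,"ty":36,"tz":19}
    - {"fingers":1,"wx":0,"wy":0,"wz":0,"tx":0,"ty":36,"tz":19}
    - {"fingers":1,"wx":0,"wy":0,"wz":0,"tx":0,"ty":36,"tz":19}
    - {"fingers":1,"wx":0,"wy":0,"wz":0,"tx":0,"ty":36,"tz":19}
    - {"fingers":1,"wx":0,"wy":0,"wz":0,"tx":0,"ty":20,"tz":10}

```text
time: 19.12
tool_pos: [0.3649, -0.1705, 0.3659]
tool_rot: [-0.706, -0.037, 0.706, -0.038]
contact_force: [1.0, 0.4, -0.3]
finger_gap: 0.0852
```

Request:
play_rows:
  targets:
    - {"fingers":1,"wx":0,"wy":0,"wz":0,"tx":0,"ty":36,"tz":10}
    - {"fingers":1,"wx":0,"wy":0,"wz":0,"tx":0,"ty":36,"tz":10}
    - {"fingers":1,"wx":0,"wy":0,"wz":0,"tx":0,"ty":20,"tz":5}
    - {"fingers":1,"wx":0,"wy":0,"wz":0,"tx":0,"ty":0,"tz":0}

```text
time: 19.45
tool_pos: [0.3512, -0.2653, 0.3653]
tool_rot: [-0.706, -0.036, 0.707, -0.037]
contact_force: [-0.6, -0.3, 0.4]
finger_gap: 0.0851
```

```bash
python3 -c "
from follow import *
from workcell import vision
import cv2,pickle
P={n:vision.get_image(n) for n in('scene','top')}
pickle.dump(P,open('i.pkl','wb'))
cv2.imwrite('pics/i_scene.png',cv2.resize(P['scene']['color'][100:300,130:400][:,:,::-1],None,fx=2.9,fy=2.9,interpolation=cv2.INTER_CUBIC))
cv2.imwrite('pics/i_top.png',cv2.resize(P['top']['color'][90:260,150:410][:,:,::-1],None,fx=3,fy=3,interpolation=cv2.INTER_CUBIC))
"
```

```text
(no output)
```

View pics/i_scene.png

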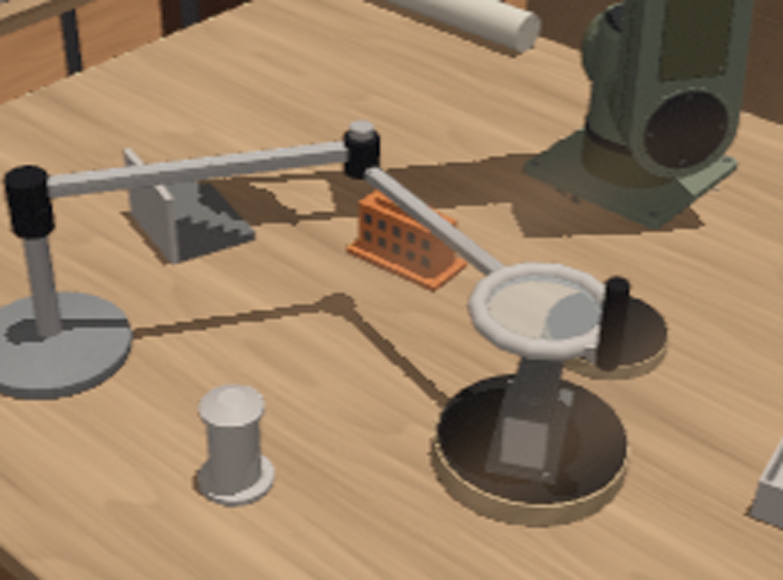

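View pics/i_top.png

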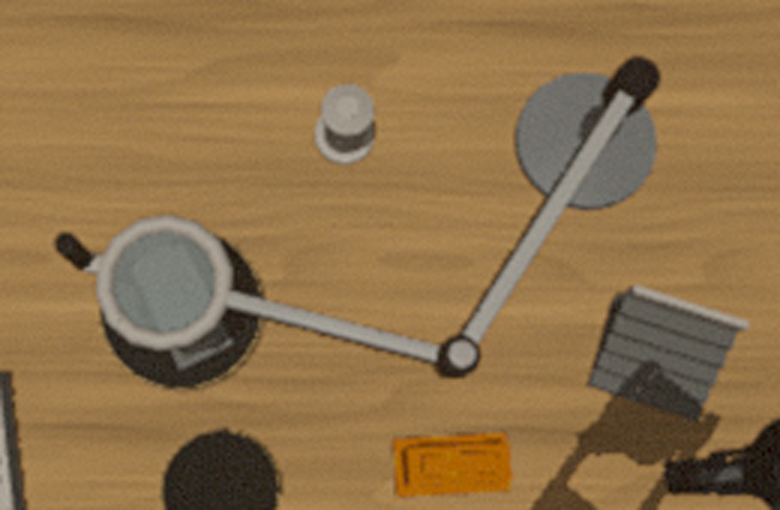

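Run:
```python
from m import *
P=pickle.load(open('i.pkl','rb')); s,t=P["scene"],P["top"]
a=(130+538.5/2.9,100+310.5/2.9); b=(150+165.5/3,90+282.5/3)
print("lens",back(s,a,.18).round(4),back(t,b,.18).round(4))
print("handletop",back(s,(130+618/2.9,100+283/2.9),.261).round(4),back(t,(150+66/3,90+240/3),.261).round(4))
print("elbow",back(s,(130+362/2.9,100+129/2.9),.228).round(4),back(t,(150+462/3,90+354/3),.228).round(4))
# overlay predicted ring for L=(.535,.228)
for n,p,off,f in(("scene",s,(130,100),2.9),("top",t,(150,90),3)):
    im=cv2.imread(f"pics/i_{n}.png"); an=np.linspace(0,2*np.pi,60)
    for L,c in(((.535,.228),(0,0,255)),):
        X=np.c_[L[0]+.069*np.cos(an),L[1]+.069*np.sin(an),0*an+.18]
        q=((proj(p,X)+.5-off)*f).round().astype(np.int32); cv2.polylines(im,[q],True,c,1)
    cv2.imwrite(f"pics/j_{n}.png",im)
from workcell import vision
P2={n:vision.get_image(n) for n in P}
for n in P2:
    for k in("tower","terrace","building","lens"):
        print(n,k,[(round(d["p"],2),np.round(d["rect"],1)) for d in vision.masks_of(P2[n],k)][:3])
```

```text
lens [0.5406 0.2285 0.18  ] [0.5329 0.225  0.18  ]
handletop [0.5579 0.3133 0.261 ] [0.5574 0.3077 0.261 ]
elbow [ 0.4671 -0.0528  0.228 ] [ 0.4578 -0.0641  0.228 ]
scene tower [(0.79, array([200.7, 233. , 225.5, 276.5]))]
scene terrace [(0.6, array([175.1, 154.8, 217.2, 189.6])), (0.18, array([389.1, 234.2, 451.3, 295.5]))]
scene building [(0.89, array([251.7, 166.2, 291.4, 202. ])), (0.61, array([297.6, 221.5, 325.4, 264.1]))]
scene lens [(0.7, array([249.8, 159. , 349. , 229. ]))]
top tower [(0.87, array([256.5, 118.4, 273.1, 146.4]))]
top terrace [(0.98, array([347. , 182.3, 400.8, 226.9])), (0.41, array([172.4, 162.4, 292. , 210.8]))]
top building [(0.45, array([210.6, 194.8, 226.6, 212.1]))]
top lens [(0.56, array([166.9, 158.2, 299.1, 209. ]))]
```

View pics/j_top.png

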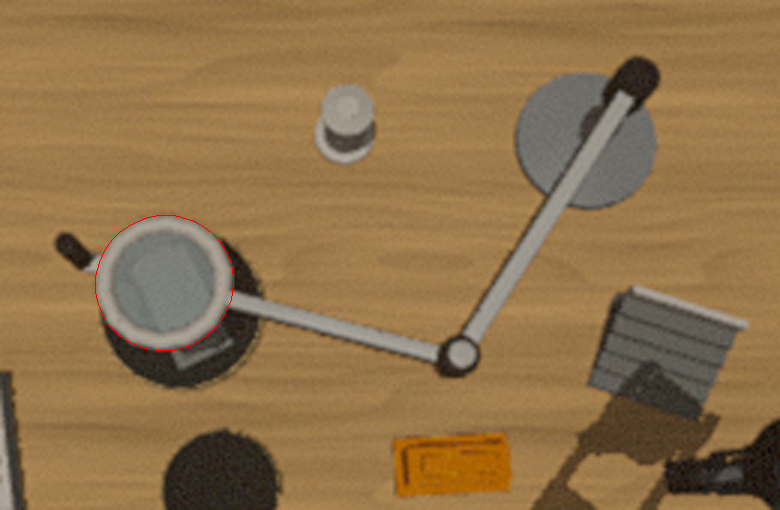

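View pics/j_scene.png

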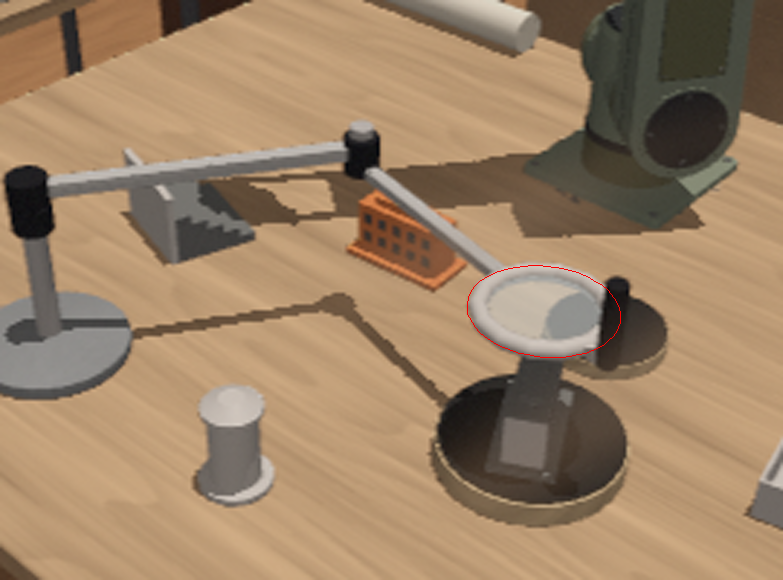

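The red overlay is a ring centred on the building, and it coincides with the real ring in both views. The terrace, tower and orange model are where they were, and the arm is clear. I'm handing in the job.

```bash
python3 -c "
from workcell import r
o=r.observe(); print(o['time'],o['contact_force'].round(1)); print(r.finish_job())"
```

```text
20.05 [ 0.7  0.8 -1.3]
the job is handed in; nothing more can be done
None
```

The long grey-white building is standing upright in the middle of the 190 mm stand, the lens is centred over it, and the job was handed in at about 20 s of the 64 s.

- **Building:** I set it down with about 4.5 N of contact. The fit afterwards gave (0.535, 0.228) against a measured stand centre of (0.534, 0.228).
- **Magnifier:** I swung it round by its handle, with horizontal force readings of up to about 8 N, then let go and lifted straight up. In the last pictures, a ring drawn over the building centre coincides with the real lens ring in both views. I estimate the lens is within a few millimetres of centre.
- **Disagreements:** My hand-read lens centre differed between the cameras: (0.541, 0.229) from the scene view and (0.533, 0.225) from the top view. The elbow also differed by about 1 cm along x and y. In the scene view the handle hides part of the ring, so I trusted the overlay and the gripper position instead.
- **Other models:** The terrace, tower and orange look-alike appear unmoved, within the scatter of the detections. The arm was clear of everything at hand-in.

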